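# Flashlight under the little shelf and into its spring clip

## Task

Put the flashlight away in its holder: head first and button up, slide it along the lane and under the little pine shelf until its head has passed between the spring jaws behind the shelf and both jaws have closed again behind the head. Leave it lying flat there and let go, without shifting the jar on the shelf, the mug, the pepper mill or the recipe box.

Things in the scene. Friction and masses are not known exactly. Their poses are not given: they have to be found in the camera images.
- flashlight: Loose aluminium flashlight, 0.22 kg, 190 mm long, button up. Origin under its middle; x along its axis to the head, z up. Axis 22 mm above the underside. Octagonal ends, 44 mm across flats, resting on flats (no rolling): head x +55 to +95, tail cap x -95 to -72 mm. Between: round barrel, 32 mm diameter, to grip. Rubber button pad on top at x +33. Head starts within 55 deg of the lane's direction.
- head_front (a point): Centre of the flashlight's flat front face: 95 mm from the flashlight's origin towards the head, 22 mm above its underside.
- tail_end (a point): Centre of the flashlight's flat tail face: 95 mm from its origin away from the head, 22 mm above its underside. It can be pushed here with shut fingers.
- holder: Pine holder fixed on the table. Origin at table height on the lane's centre line under the shelf's near edge; x = pushing direction, y left, z up (mm). Lane floor is the table; rails 10 high, 12 wide, inner faces y +-26, x -130 to 0, flaring out back to x -165. Shelf x -1 to 64, y -133 to 47, z 58 to 74; walls below it at y +-26 to 40, x 0 to 62. Stop board face at x 132, 50 high.
- clip_mid (a point): Middle of the spring clip, midway between the jaws at their narrowest: holder x 81 mm, y 0, 22 mm above the table. The jaws span x 64 to 88. With the flashlight home its head front is at holder x 126 to 132 and its tail sticks out before the shelf, at x -64 to -58.
- lane_mouth (a point): Middle of the flared open end of the lane, at table height: holder x -165 mm, y 0.
- jaw_left (a joint): Bent steel jaw on the +y side of the clip; value = outward slide in m, 0 shut, 0.012 at most. Shut, the jaws leave a 35 mm gap (barrel fits, 44 mm head does not); sloped lead-ins let the head spread them by about 0.0045 each; springs (1 N shut, 2 N spread) shut them again. Pushing the head through takes 5 to 15 N.
- jaw_right (a joint): The same jaw on the -y side, mirrored; it opens towards -y.
- jar: Bystander: small empty glass jar, 52 mm wide, 70 mm tall, standing loose on the shelf's long side at about holder x +31, y -92. Origin under its centre.
- mug: Bystander: enamel mug, 82 mm wide, 80 mm tall, standing loose. Origin under its centre.
- pepper_mill: Bystander: beechwood pepper mill, 58 mm wide, 182 mm tall, standing loose beyond the stop board. Origin under its centre.
- recipe_box: Bystander: grey plastic recipe box, 106 x 146 x 95 mm, loose. Origin under its centre.
Mind the look-alikes: they are no part of the job. Leave any blue or yellow look-alike of the flashlight alone.

How it is judged:
By the outcome, as a careful person would: the job done as asked, in the order asked, and still so for the second after the job is handed in, with the robot touching nothing.
It also fails if it takes over 51 s, if anything falls off the work surface, if the arm or the gripper's body presses on something with over 40 N, if the wrist force passes 120 N, or if a joint passes its speed limit or range.

## Robot

A 6-joint arm with a two-finger parallel gripper is mounted at the origin on the work surface. World frame = base frame: x ahead of the robot, y to its left, z up, the work surface at z = 0. Lengths are in m, angles in rad, forces in N, time in s.
With the tool pointing down it reaches from about 0.25 to 0.775 m from the base axis. Payload 4 kg.
Tool frame: the origin (TCP) lies between the finger pads; the fingertips stand 14 mm ahead of it and the grasp point (between the pads) lies 5 mm behind it (robot.tips_ahead is the distance from the TCP to the fingertips, in m); z points along the fingers, y is the direction in which the jaws open and shut (so a half turn about z gives the same grasp; the last joint's range is limited). The gripper opens to 94 mm and grips with 3 to 60 N. Pads are 16 mm wide; open, the fingers measure 119 mm over their backs; the gripper's body (75 mm by 177 mm) begins 78 mm behind the grasp point.
Start: joints at [0.997, 0.087, 1.371, -0, 1.684, -0.103], TCP at [0.249, 0.49, 0.19] pointing down, gripper open.
Joint ranges: [-3.1, 3.1], [-0.76, 2.03], [0.27, 2.55], [-1.08, 4.22], [0.17, 2.65], [-2.57, 2.57]. Speed limits (rad/s): [2.79, 2.79, 3.14, 3.14, 3.14, 3.14].

## Interface

Orientations are given as [roll, pitch, yaw] about the fixed x, y, z axes, in that order (R = Rz(yaw) Ry(pitch) Rx(roll)).
In Python, from bench import robot, optics, job gives the robot as it stands.
- The arm moves only by the tool apply_moves, never from a script. Its argument "moves" is a list of rows, each a list of 3 entries, a list of its own where there are three numbers: the shift along the tool's x, y, z in cm, then the turn, a rotation vector about the tool's x, y, z in rad, then the opening, from 0 (shut) to 1 (fully open). In form: [[[tx, ty, tz], [rx, ry, rz], grip], ...]. A call has exactly 10 rows; each row is the pose to reach, as a shift and turn from the pose commanded when the call began, along the tool's axes at that moment; what a row does not reach only later rows make up. A row lasts 1/12 s, in which the tool goes at most 41.7 mm and 7.16 degrees, less where a joint would pass 70% of its speed; a pose out of reach is approached as far as the arm can. A call with a gripper value outside its range is refused whole. The fingers move at their own pace and stop on an object; the grip force is fixed at half the most. Time passes only in rows, so rows that repeat a pose let the fingers close, or fill a call up. It gives the time, the measured TCP pose, the force and the opening at its end, in the units of the state.
- robot.get_obs(): the state, without advancing time (a new reading comes with each control period).
- optics.snapshot(name): name is "scene" or "top"; returns the picture (400x640x3 uint8, red, green, blue); there is no depth.
- optics.get_calibration(name): a dict with "fx", "fy", "cx", "cy" (pixels), "k1" (the pictures are not rectified: a ray, as slopes to the right and down, at radius r is drawn at 1 + k1 r^2 times it, then the intrinsics apply), "rvec" (rotation vector, rad) and "tvec" (3), from world to camera coordinates, as OpenCV has them. Camera axes: x right, y down, z forward; pixel columns grow to the right and rows downward; lengths in m; the calibration is good to about 2 mm. A picture is of the moment at which its call begins. get_calibration takes no time and is no camera call.
- job.close_job(): hands the job in, once; it reports no verdict.
The state is a dict: "time": time; "joint_positions": joint angles; "qvel": joint speeds; "joint_torque": joint torques, N m; "tool_pos": TCP position; "ee_rot": TCP orientation; "wrist_force": force on the tool from outside, world axes, zero at the start; "wrist_torque": the same for the moment, N m; "width": finger opening in m.
Only numpy, scipy, OpenCV 4.12 (cv2) and the standard library are available. Lean on these libraries where they do the work, as an engineer would, in place of code of your own. Each camera call takes 0.05 s, during which the arm holds its last target.

## Working session

There is one attempt and no reset: what is moved stays moved. The work goes in short steps, Python scripts to look and compute and a tool call to move; the robot and the scene stay as the last step left them, time stands still between calls to the robot, and variables do not carry over. Pictures are saved under pics/ and viewed, and the job is handed in when it is done.

Besides the shell and the picture viewer there is one more tool, called after "Request:" by a JSON object that holds its "fn" and its "kwargs". apply_moves: Moves the arm, as the interface text tells. Its arguments: {"type":"object","properties":{"moves":{"type":"array"}},"required":["moves"]}

```bash
mkdir -p pics; ls; python3 - <<'E'
from bench import robot, optics, job
import cv2
for n in("scene","top"):
    im=optics.snapshot(n); cv2.imwrite(f"pics/{n}0.png",im[:,:,::-1])
    print(optics.get_calibration(n))
print(robot.get_obs(), robot.tips_ahead)
E
```

```text
pics
{'fx': 381.21454588584174, 'fy': 381.21454588584174, 'cx': 321.5337263330102, 'cy': 206.16476594652272, 'k1': 0.030305640320674496, 'rvec': array([ 2.34941544,  0.80398982, -0.30408989]), 'tvec': array([-0.43933289, -0.18354004,  1.28023807])}
{'fx': 482.00081449158654, 'fy': 482.00081449158654, 'cx': 314.77965409623914, 'cy': 195.95278954288838, 'k1': -0.09079308875041371, 'rvec': array([ 2.08547433, -2.14818815,  0.18486959]), 'tvec': array([0.04179396, 0.51139481, 1.45681145])}
{'time': 0.1, 'joint_positions': array([ 9.96935239e-01,  8.78938694e-02,  1.37208765e+00, -4.73051211e-05,
        1.68359660e+00, -1.03051228e-01]), 'qvel': array([-1.26370916e-03, -4.19629234e-04, -2.72640820e-03,  1.61690749e-04,
        2.97991713e-03,  9.27329324e-06]), 'joint_torque': array([ 2.41408175e-03, -3.41251409e+01, -3.03302515e+01,  7.19725876e-02,
        3.03570286e-02, -8.00626049e-05]), 'tool_pos': array([0.24919582, 0.48972311, 0.18932212]), 'ee_rot': array([-3.13961289e+00, -1.57476679e-04,  2.67077736e+00]), 'wrist_force': array([-0.1706742 ,  0.1025452 , -0.24318684]), 'wrist_torque': array([ 0.02147186, -0.02245687, -0.03777537]), 'width': 0.09397270067024074} 0.014
```

View pics/scene0.png

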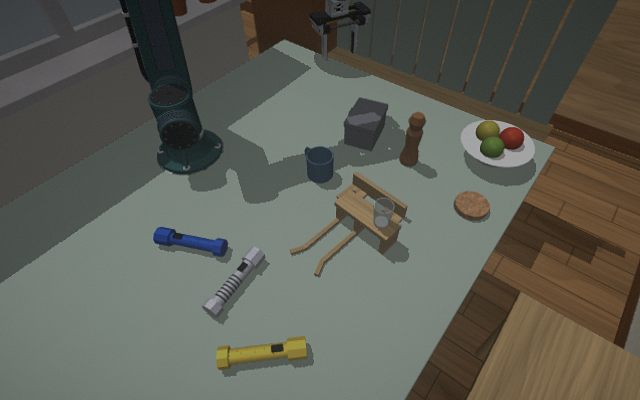

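View pics/top0.png

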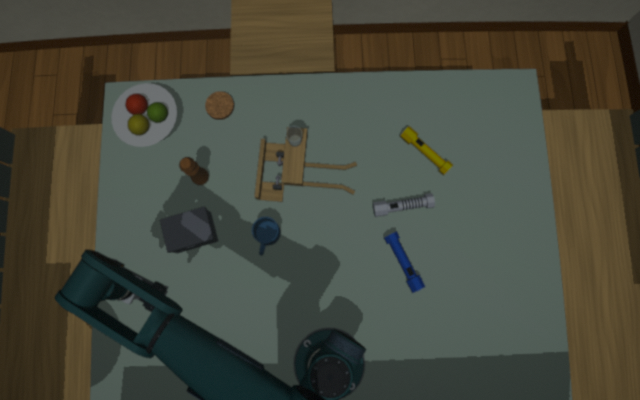

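The silver flashlight shows at top view (405,204) and scene view (235,280). The holder is at top (305,165), with its lane opening to the right. The blue and yellow look-alikes are nearby, so I'll zoom in.

```bash
cat > h.py <<'E'
import numpy as np, cv2
from bench import robot, optics, job
def cal(n):
    c=optics.get_calibration(n); R=cv2.Rodrigues(c['rvec'])[0]; return c,R,c['tvec']
def K(c): return np.array([[c['fx'],0,c['cx']],[0,c['fy'],c['cy']],[0,0,1.]])
def ray(n,px):
    c,R,t=cal(n)
    u=cv2.undistortPoints(np.array(px,float).reshape(-1,1,2),K(c),np.array([c['k1'],0,0,0,0.])).reshape(-1,2)
    d=np.c_[u,np.ones(len(u))]@R   # R^T d
    return -R.T@t,d
def plane(n,px,z):
    o,d=ray(n,px); z=np.broadcast_to(z,(len(d),)); s=(z-o[2])/d[:,2]; return o+s[:,None]*d
def proj(n,P):
    c,R,t=cal(n); return cv2.projectPoints(np.array(P,float).reshape(-1,1,3),c['rvec'],t,K(c),np.array([c['k1'],0,0,0,0.]))[0].reshape(-1,2)
def crop(img,x,y,w,h,s,name): cv2.imwrite(name,cv2.resize(img[y:y+h,x:x+w,:],None,fx=s,fy=s,interpolation=cv2.INTER_CUBIC))
E
python3 - <<'E'
from h import *
im=cv2.imread('pics/top0.png')
crop(im,250,110,200,110,4,'pics/t1.png')
im=cv2.imread('pics/scene0.png')
crop(im,200,170,210,150,3.8,'pics/s1.png')
E
```

```text
(no output)
```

View pics/t1.png

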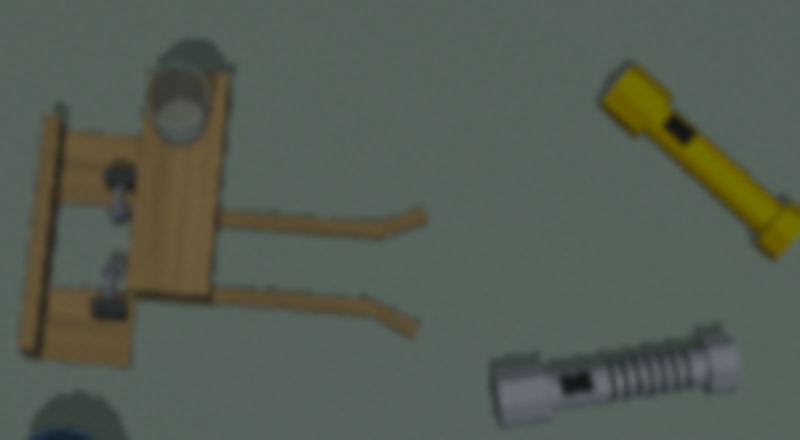

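View pics/s1.png

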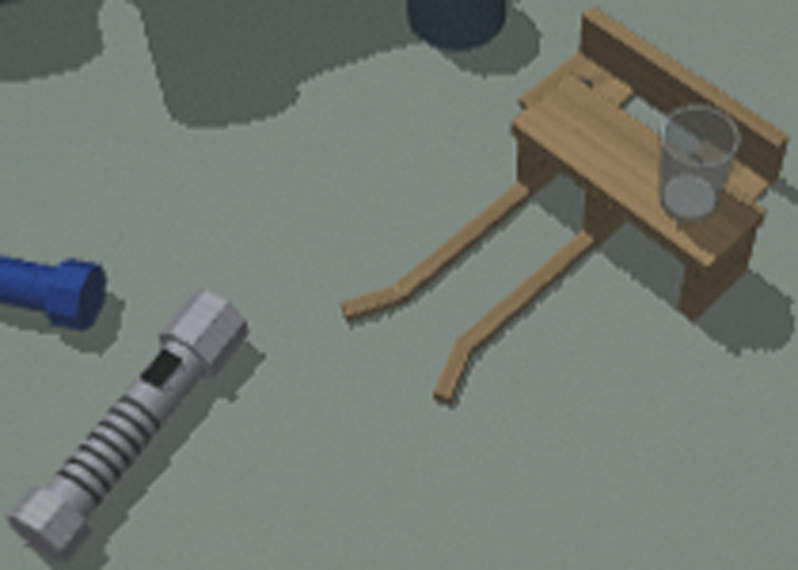

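```bash
cat > fit.py <<'E'
from h import *
from scipy.optimize import least_squares
H=[("top",4,(250,110),[((211,298),(-1,47,74)),((231,73),(-1,-133,74)),((133,293),(64,47,74)),((378,236),(-130,-26,10)),((372,300),(-130,26,10)),((222,227),(0,-26,10)),((215,288),(0,26,10))]),
("scene",3.8,(200,170),[((514,125),(-1,47,74)),((712,264),(-1,-133,74)),((765,212),(64,-133,74)),((410,290),(-130,26,10)),((463,345),(-130,-26,10))])]
F=[]
for n,s,o,l in H:
    for p,q in l: F.append((n,(np.array(p)+.5)/s-.5+o,np.array(q)/1000))
def T(v,q): c,s=np.cos(v[2]),np.sin(v[2]); return np.array([v[0]+c*q[0]-s*q[1],v[1]+s*q[0]+c*q[1],q[2]])
def res(v): return np.concatenate([proj(n,T(v,q))[0]-p for n,p,q in F])
if __name__=="__main__":
    x0=np.r_[plane("top",[(304,175)],.07)[0][:2],1.57]
    r=least_squares(res,x0,x_scale=.1); print(r.x,np.degrees(r.x[2])); print(r.fun.reshape(-1,2).round(1))
    np.save('hold.npy',r.x)
    for n in("top","scene"):
        im=cv2.imread(f'pics/{n}0.png')
        s,o=(4,(250,110)) if n=="top" else (3.8,(200,170))
        # flashlight blob
        hsv=cv2.cvtColor(im,cv2.COLOR_BGR2HSV)
        im=im[o[1]:o[1]+110+40*(n=="scene"),o[0]:o[0]+200+10*(n=="scene")]
        im=cv2.resize(im,None,fx=s,fy=s,interpolation=cv2.INTER_CUBIC)
        for seg in [[(-1,-133,74),(-1,47,74),(64,47,74),(64,-133,74),(-1,-133,74)],[(-130,-26,10),(0,-26,10)],[(-130,26,10),(0,26,10)],[(-130,38,10),(0,38,10)],[(-165,0,0),(132,0,0)],[(132,-50,50),(132,50,50)]]:
            P=np.array([T(r.x,np.array(q)/1000) for q in seg]); u=((proj(n,P)-o+.5)*s-.5)
            cv2.polylines(im,[np.int32(u.round())],False,(0,0,255),1)
        cv2.imwrite(f'pics/fit_{n}.png',im)
E
python3 fit.py
```

```text
[0.59552052 0.06142739 1.4680586 ] 84.11356176720176
[[-0.6 -0.9]
 [-1.  -0.1]
 [-2.  -1.1]
 [ 0.  -0.4]
 [ 0.5 -0.7]
 [-1.  -0.9]
 [-0.5 -0.5]
 [-1.7 -0.7]
 [-1.1  0.5]
 [ 0.6 -1. ]
 [-1.6  2.3]
 [-1.6 -0.6]]
```

View pics/fit_top.png

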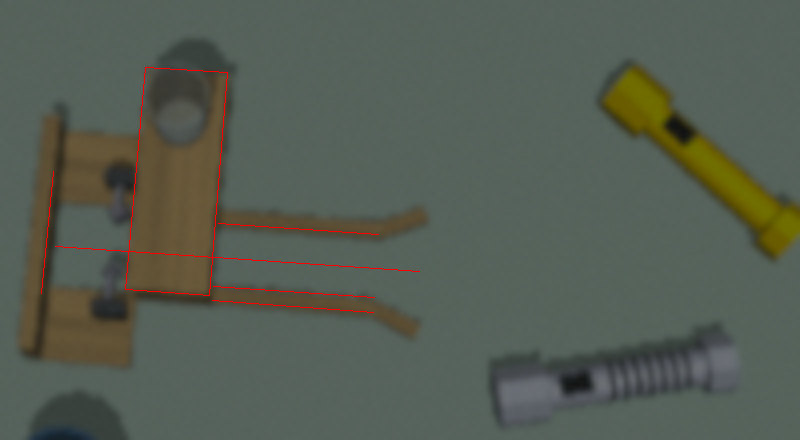

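View pics/fit_scene.png

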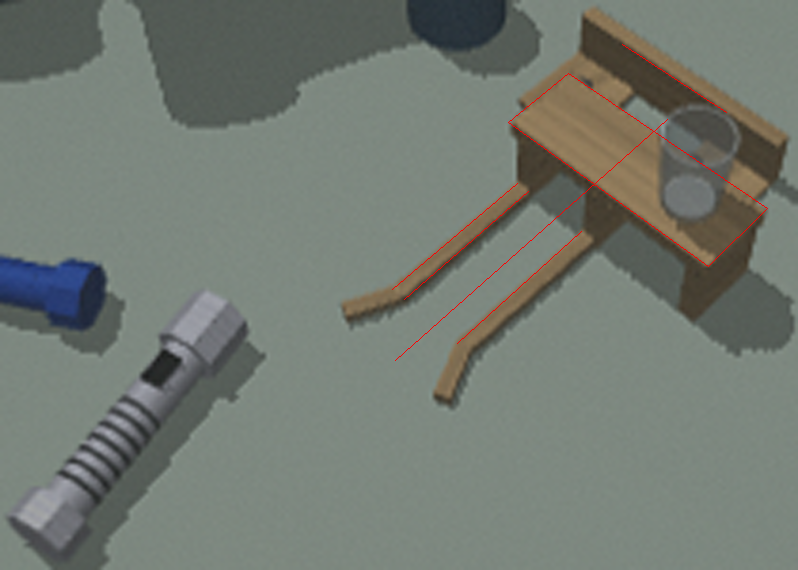

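```bash
cat > fl.py <<'E'
from h import *
from scipy.optimize import least_squares
def oct8(r): a=np.radians(22.5+45*np.arange(8)); return np.c_[np.cos(a),np.sin(a)]*r/np.cos(np.pi/8)
S=[]
for x0,x1,r in((55,95,22),(-95,-72,22)):
    for x in(x0,x1):
        for y,z in oct8(r): S.append((x,y,22+z))
S=np.array(S)/1000
if __name__=="__main__":
    for n,(x,y,w,h) in {"top":(355,180,95,45),"scene":(195,240,80,85)}.items():
        im=cv2.imread(f'pics/{n}0.png')[y:y+h,x:x+w]; hsv=cv2.cvtColor(im,cv2.COLOR_BGR2HSV)
        m=cv2.inRange(hsv,(0,0,0),(180,255,255)); b=im.astype(int)
        # table is greenish: G-B>?; silver B>=G
        d=b[:,:,1]-b[:,:,0]
        m=np.uint8((d<=2)&(b.max(2)>95))*255
        m=cv2.morphologyEx(m,cv2.MORPH_CLOSE,np.ones((7,7),np.uint8))
        cs,_=cv2.findContours(m,cv2.RETR_EXTERNAL,cv2.CHAIN_APPROX_NONE); c=max(cs,key=cv2.contourArea)
        r=cv2.minAreaRect(c); bx=cv2.boxPoints(r)+[x,y]; print(n,r,b[3,3],cv2.contourArea(c))
        sh=bx; e=[(sh[i]+sh[(i+1)%4])/2 for i in range(4)]; print(np.array(e)); print(plane(n,e,.022))
        v=im.copy(); cv2.drawContours(v,[c],-1,(0,0,255),1); cv2.imwrite(f'pics/fl_{n}.png',cv2.resize(v,None,fx=6,fy=6,interpolation=cv2.INTER_NEAREST))
    print("button",plane("top",[((577+.5)/4-.5+250,(383.5)/4-.5+110)],.039),plane("scene",[((162+.5)/3.8-.5+200,(369.5)/3.8-.5+170)],.039))
    print([(-R.T@t) for c,R,t in(cal("top"),cal("scene"))])
E
python3 fl.py
```

```text
top ((61.84138870239258, 24.10940170288086), (9.574837684631348, 36.520748138427734), 78.02386474609375) [91 99 86] 145.5
[[415.8479805  199.42618561]
 [434.70430756 200.32029724]
 [417.83479691 208.7926178 ]
 [398.97846985 207.89850616]]
[[ 0.49619009 -0.29365677  0.022     ]
 [ 0.49141767 -0.35369887  0.022     ]
 [ 0.46590961 -0.29796825  0.022     ]
 [ 0.47066731 -0.23828184  0.022     ]]
scene ((37.973663330078125, 40.1412353515625), (16.637832641601562, 82.20310974121094), 39.92039108276367) [123  62  41] 881.5
[[226.59357715 274.80279517]
 [259.34945869 248.61894202]
 [239.35375023 285.47967529]
 [206.59786868 311.66352844]]
[[ 0.45385268 -0.25267103  0.022     ]
 [ 0.46488847 -0.14652093  0.022     ]
 [ 0.50067129 -0.25389154  0.022     ]
 [ 0.48872176 -0.34803193  0.022     ]]
button [[ 0.47646423 -0.21993681  0.039     ]] [[ 0.47789141 -0.21761916  0.039     ]]
[array([0.23161837, 0.01081974, 1.52702549]), array([ 0.94140657, -0.46997485,  0.87096909])]
```

```bash
python3 - <<'E'
from h import *
from fl import S
from scipy.optimize import least_squares
from scipy.spatial import ConvexHull
im=cv2.imread('pics/top0.png')
M={}
for n,(x,y,w,h) in {"top":(355,180,95,45),"scene":(195,240,80,85)}.items():
    b=cv2.imread(f'pics/{n}0.png').astype(int); 
    m=np.uint8((b[:,:,1]-b[:,:,0]<=3)&(b.max(2)>70)); z=np.zeros_like(m); z[y:y+h,x:x+w]=m[y:y+h,x:x+w]
    z=cv2.morphologyEx(z,cv2.MORPH_CLOSE,np.ones((5,5),np.uint8)); z=cv2.morphologyEx(z,cv2.MORPH_OPEN,np.ones((3,3),np.uint8))
    cs,_=cv2.findContours(z,cv2.RETR_EXTERNAL,cv2.CHAIN_APPROX_NONE); c=max(cs,key=cv2.contourArea)
    hu=cv2.convexHull(c)[:,0].astype(float); M[n]=hu; r=cv2.minAreaRect(c); print(n,r)
    v=b[y:y+h,x:x+w].astype(np.uint8); cv2.drawContours(v,[c-[x,y]],-1,(0,0,255),1); cv2.imwrite(f'pics/fl_{n}.png',cv2.resize(v,None,fx=7,fy=7,interpolation=cv2.INTER_NEAREST))
# support-function fit of silhouettes' convex hulls (12 directions)
a=np.radians(np.arange(0,360,15)); D=np.c_[np.cos(a),np.sin(a)]
def pts(v,q): c,s=np.cos(v[2]),np.sin(v[2]); return np.c_[v[0]+c*q[:,0]-s*q[:,1],v[1]+s*q[:,0]+c*q[:,1],q[:,2]]
def res(v,ns): return np.concatenate([(proj(n,pts(v,S))@D.T).max(0)-((M[n]@D.T).max(0)) for n in ns])
for ns in(("top",),("scene",),("top","scene")):
    r=least_squares(res,[.475,-.25,1.5],x_scale=.1,args=(ns,),loss='soft_l1'); v=r.x; print(ns,v,np.degrees(v[2]),np.abs(r.fun).mean(),"button",pts(v,np.array([[.033,0,.039]])))
np.save('fl.npy',v)
E
```

```text
top ((403.7115173339844, 204.79266357421875), (15.108153343200684, 62.98054122924805), 80.7066879272461)
scene ((233.99111938476562, 281.4061279296875), (20.718502044677734, 83.0963134765625), 39.588130950927734)
('top',) [ 0.48078615 -0.25241256  1.69653405] 97.20424088876739 0.4015778523179298 button [[ 0.47664773 -0.21967309  0.039     ]]
('scene',) [ 0.48095182 -0.24996051  1.70895045] 97.91564824011502 0.39042999454633787 button [[ 0.47640723 -0.21727494  0.039     ]]
('top', 'scene') [ 0.4808545  -0.25084332  1.70285436] 97.56636811416652 0.46807116060801796 button [[ 0.47650924 -0.21813065  0.039     ]]
```

View pics/fl_top.png

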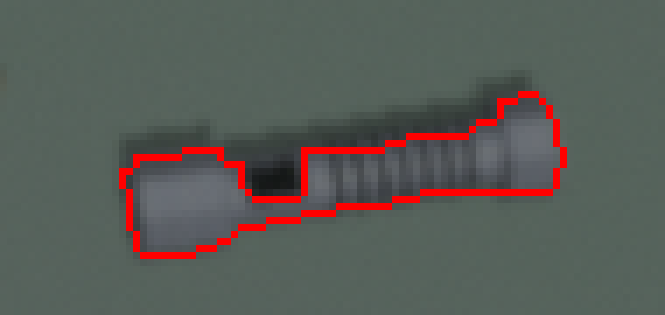

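View pics/fl_scene.png

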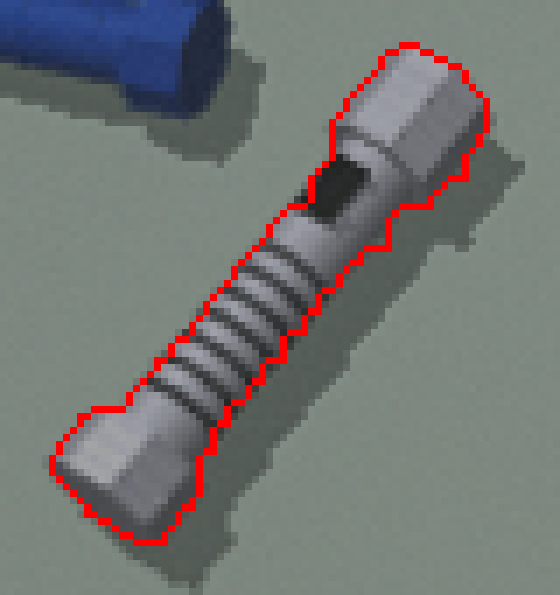

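The fits agree within 2–3 mm. The flashlight is at (0.481, -0.251) with yaw 97.6°. The holder origin is at (0.5955, 0.0614) with yaw 84.1°. Next I'll write a helper that turns targets into tool-frame moves.

```bash
cat > go.py <<'E'
import sys
from h import *
from scipy.spatial.transform import Rotation as Ro
hv=np.load('hold.npy'); fv=np.load('fl.npy')
def T2(v,x,y): c,s=np.cos(v[2]),np.sin(v[2]); return np.array([v[0]+c*x-s*y,v[1]+s*x+c*y])
# usage: go.py h|f x_mm y_mm z_mm   (TCP in holder/flashlight frame)
v=hv if sys.argv[1]=='h' else fv
x,y,z=[float(a)/1000 for a in sys.argv[2:5]]
o=robot.get_obs(); R=Ro.from_euler('xyz',o['ee_rot']); p=o['tool_pos']
tp=np.r_[T2(v,x,y),z]; Rt=Ro.from_euler('xyz',[np.pi,0,v[2]])
print('t',o['time'],'target',tp.round(4),'shift cm',(R.inv().apply(tp-p)*100).round(2),'turn',(R.inv()*Rt).as_rotvec().round(4))
c,s=np.cos(hv[2]),np.sin(hv[2]); d=p[:2]-hv[:2]; print('TCP in holder mm',(1000*np.array([c*d[0]+s*d[1],-s*d[0]+c*d[1],p[2]])).round(1),'yaw rel',np.degrees(o['ee_rot'][2]-hv[2]).round(2),'F',o['wrist_force'].round(1),'w',o['width'].round(4))
E
python3 go.py f -20 0 190
```

```text
t 0.1 target [ 0.4835 -0.2707  0.19  ] shift cm [-5.537e+01 -5.714e+01  4.000e-02] turn [-1.900e-03  8.000e-04  9.679e-01]Traceback (most recent call last):
  File "go.py", line 12, in <module>
    c,s=np.cos(hv[2]),np.sin(hv[2]); d=p[:2]-hv[:2]; print('TCP in holder mm',(1000*np.array([c*d[0]+s*d[1],-s*d[0]+c*d[1],p[2]])).round(1),'yaw rel',np.degrees(o['ee_rot'][2]-hv[2]).round(2),'F',o['wrist_force'].round(1),'w',o['width'].round(4))
                                                                                                                                                                                                                                  ^^^^^^^^^^^^^^^^
AttributeError: 'float' object has no attribute 'round'
```

```bash
sed -i "s/o\['width'\].round(4)/round(float(o['width']),4)/; s/np.degrees(o\['ee_rot'\]\[2\]-hv\[2\]).round(2)/round(float(np.degrees(o['ee_rot'][2]-hv[2])),2)/" go.py
```

Request:
{"fn": "apply_moves", "kwargs": {"moves": [[[-2,-2,0],[0,0,0.05],1],[[-5,-5,0],[0,0,0.1],1],[[-8,-8,0],[0,0,0.18],1],[[-11,-11,0],[0,0,0.25],1],[[-14,-14,0],[0,0,0.32],1],[[-17,-17,0],[0,0,0.4],1],[[-20,-20,0],[0,0,0.48],1],[[-23,-23,0],[0,0,0.56],1],[[-25,-26,0],[0,0,0.6],1],[[-27,-28,0],[0,0,0.6],1]]}}

```text
time: 0.93
tool_pos: [0.3626, 0.1152, 0.1901]
ee_rot: [-3.141, 0.001, 2.067]
wrist_force: [-0.5, -0.3, 0.1]
width: 0.0939
```

```bash
python3 go.py f -20 0 190
```

```text
t 0.9333 target [ 0.4835 -0.2707  0.19  ] shift cm [-39.69  -7.76   0.05] turn [-0.0006  0.0009  0.3646]
TCP in holder mm [ 29.6 237.2 190.1] yaw rel 34.34 F [-0.5 -0.3  0.1] w 0.0939
```

Request:
{"fn": "apply_moves", "kwargs": {"moves": [[[-4,-0.8,0],[0,0,0.05],1],[[-8,-1.6,0],[0,0,0.1],1],[[-12,-2.4,0],[0,0,0.15],1],[[-16,-3.1,0],[0,0,0.2],1],[[-20,-3.9,0],[0,0,0.25],1],[[-24,-4.7,0],[0,0,0.3],1],[[-28,-5.5,0],[0,0,0.36],1],[[-32,-6.3,0],[0,0,0.365],1],[[-36,-7.1,0],[0,0,0.365],1],[[-38,-7.5,0],[0,0,0.365],1]]}}

```text
time: 1.77
tool_pos: [0.4795, -0.2554, 0.1889]
ee_rot: [-3.14, 0.0, 1.702]
wrist_force: [0.6, 0.8, 0.1]
width: 0.0944
```

```bash
python3 go.py f -20 0 100
```

```text
t 1.7667 target [ 0.4835 -0.2707  0.1   ] shift cm [-1.57  0.21  8.89] turn [-0.0016  0.0003 -0.0005]
TCP in holder mm [-327.1   83.   188.9] yaw rel 13.42 F [0.6 0.8 0.1] w 0.0944
```

Request:
{"fn": "apply_moves", "kwargs": {"moves": [[[-0.8,0.1,2],[0,0,0],1],[[-1.5,0.2,4],[0,0,0],1],[[-1.6,0.2,6],[0,0,0],1],[[-1.6,0.2,8],[0,0,0],1],[[-1.6,0.2,9],[0,0,0],1],[[-1.6,0.2,9],[0,0,0],1],[[-1.6,0.2,9],[0,0,0],1],[[-1.6,0.2,9],[0,0,0],1],[[-1.6,0.2,9],[0,0,0],1],[[-1.6,0.2,9],[0,0,0],1]]}}

```text
time: 2.6
tool_pos: [0.4844, -0.2672, 0.102]
ee_rot: [3.139, 0.002, 1.706]
wrist_force: [-0.1, 0.3, -0.4]
width: 0.0942
```

```bash
python3 go.py f -20 0 27; python3 - <<'E'
from h import *
im=optics.snapshot("scene")[:,:,::-1]; crop(im,170,170,200,150,4,'pics/s2.png')
E
```

```text
t 2.6 target [ 0.4835 -0.2707  0.027 ] shift cm [-0.31 -0.16  7.5 ] turn [0.0022 0.0019 0.0032]
TCP in holder mm [-338.3   76.8  102. ] yaw rel 13.63 F [-0.1  0.3 -0.4] w 0.0942
```

View pics/s2.png

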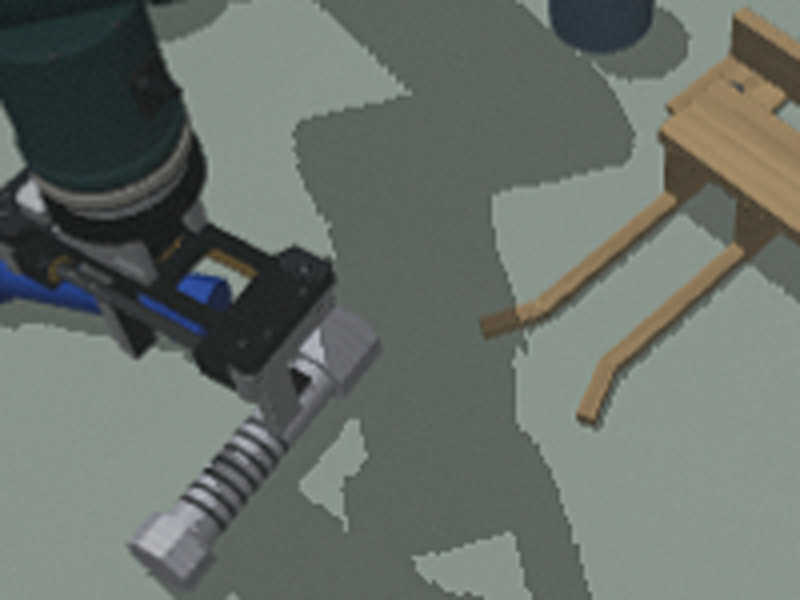

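```bash
python3 - <<'E'
from h import *
im=cv2.imread('pics/top0.png').astype(int)
m=(im[:,:,0]>im[:,:,2]+50)&(np.arange(640)[None]>360); ys,xs=np.nonzero(m); P=plane("top",np.c_[xs,ys],.044)
fv=np.load('fl.npy');c,s=np.cos(fv[2]),np.sin(fv[2]);d=P[:,:2]-fv[:2]
L=np.c_[c*d[:,0]+s*d[:,1],-s*d[:,0]+c*d[:,1]]
k=np.abs(L[:,0]+.02)<.03; print(len(xs),L[k][:,1].min() if k.any() else None, L[:,1].min(), L[L[:,1].argmin()])
E
```

```text
538 0.22295176057329044 0.08555447159381702 [0.05104915 0.08555447]
```

Blue is at least 85 mm away from the flashlight's axis, so the fingers clear it. Descend to TCP z 27 mm and close.

Request:
{"fn": "apply_moves", "kwargs": {"moves": [[[-0.3,-0.1,2],[0,0,0.003],1],[[-0.3,-0.1,4],[0,0,0.003],1],[[-0.3,-0.1,6],[0,0,0.003],1],[[-0.3,-0.1,7.4],[0,0,0.003],1],[[-0.3,-0.1,7.4],[0,0,0.003],1],[[-0.3,-0.1,7.4],[0,0,0.003],1],[[-0.3,-0.1,7.4],[0,0,0.003],1],[[-0.3,-0.1,7.4],[0,0,0.003],0.6],[[-0.3,-0.1,7.4],[0,0,0.003],0.45],[[-0.3,-0.1,7.4],[0,0,0.003],0.4]]}}

```text
time: 3.48
tool_pos: [0.4837, -0.2704, 0.0276]
ee_rot: [3.14, 0.001, 1.703]
wrist_force: [0.2, -0.2, 0.2]
width: 0.0773
```

```bash
python3 go.py f -20 0 27
```

```text
t 3.4833 target [ 0.4835 -0.2707  0.027 ] shift cm [-0.02 -0.03  0.06] turn [ 0.0017  0.0014 -0.    ]
TCP in holder mm [-341.6   77.2   27.6] yaw rel 13.45 F [ 0.2 -0.2  0.2] w 0.0773
```

Request:
{"fn": "apply_moves", "kwargs": {"moves": [[[0,0,0],[0,0,0],0.4],[[0,0,0],[0,0,0],0.3],[[0,0,0],[0,0,0],0.2],[[0,0,0],[0,0,0],0.2],[[0,0,0],[0,0,0],0.1],[[0,0,0],[0,0,0],0.1],[[0,0,0],[0,0,0],0.1],[[0,0,0],[0,0,0],0.1],[[0,0,0],[0,0,0],0.1],[[0,0,0],[0,0,0],0.1]]}}

```text
time: 4.32
tool_pos: [0.483, -0.27, 0.0264]
ee_rot: [3.142, -0.0, 1.703]
wrist_force: [0.7, -0.3, -0.3]
width: 0.0117
```

```bash
python3 go.py h -270 0 35
```

```text
t 4.3167 target [ 0.5678 -0.2071  0.035 ] shift cm [ 5.11  9.23 -0.86] turn [ 0.000e+00 -1.000e-04  2.347e-01]
TCP in holder mm [-341.2   77.9   26.4] yaw rel 13.45 F [ 0.7 -0.3 -0.3] w 0.0117
```

Width is 11.7 mm, so the barrel isn't held. I'll look.

```bash
python3 - <<'E'
from h import *
im=optics.snapshot("scene")[:,:,::-1]; crop(im,170,190,160,130,5,'pics/s3.png')
im=optics.snapshot("top")[:,:,::-1]; crop(im,340,160,130,90,6,'pics/t3.png')
E
```

```text
(no output)
```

View pics/s3.png

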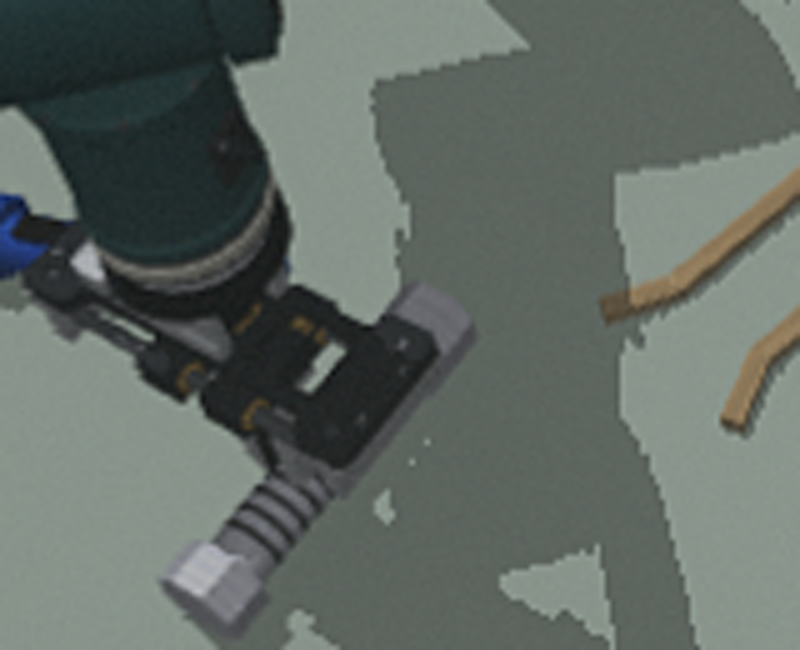

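View pics/t3.png

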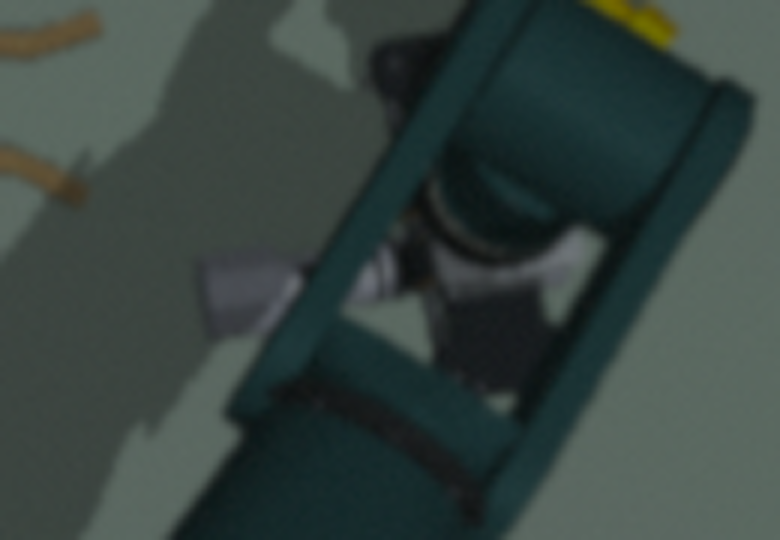

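```bash
python3 - <<'E'
from h import *
im=optics.snapshot("scene")[:,:,::-1]
o=robot.get_obs(); print(o['width'],o['time'])
p=o['tool_pos']; fv=np.load('fl.npy'); ty=np.array([np.sin(1.703),-np.cos(1.703),0])
v=cv2.resize(im[230:330,190:290],None,fx=6,fy=6,interpolation=cv2.INTER_CUBIC)
for w in(0,.02,-.02):
    P=[p+ty*w+[0,0,-.014],p+ty*w+[0,0,.03]]; u=(proj("scene",P)-[190,230]+.5)*6
    cv2.line(v,tuple(map(int,u[0])),tuple(map(int,u[1])),(0,0,255),1)
cv2.imwrite('pics/s4.png',v)
E
```

```text
0.009281655851845084 4.4667
```

View pics/s4.png

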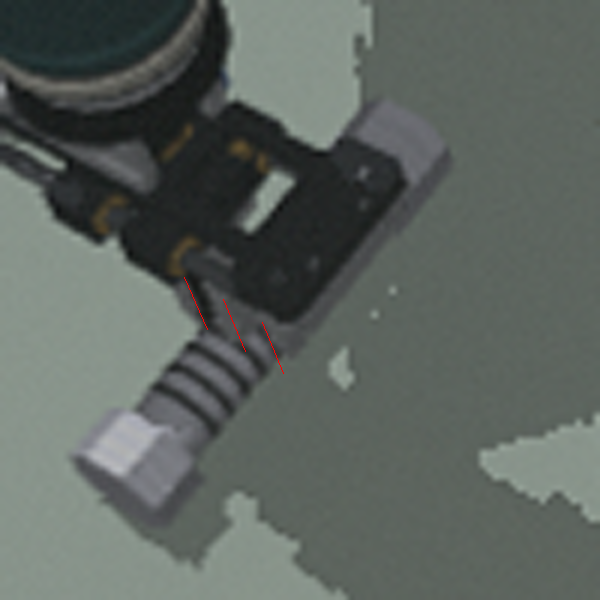

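The picture shows finger pieces at about ±20 mm, on either side of the barrel, which doesn't match the width reading. A small lift will settle it.

Request:
{"fn": "apply_moves", "kwargs": {"moves": [[[0,0,0],[0,0,0],0],[[0,0,0],[0,0,0],0],[[0,0,0],[0,0,0],0],[[0,0,-0.3],[0,0,0],0],[[0,0,-0.6],[0,0,0],0],[[0,0,-1],[0,0,0],0],[[0,0,-1.3],[0,0,0],0],[[0,0,-1.5],[0,0,0],0],[[0,0,-1.5],[0,0,0],0],[[0,0,-1.5],[0,0,0],0]]}}

```text
time: 5.3
tool_pos: [0.4832, -0.2701, 0.0417]
ee_rot: [3.141, 0.0, 1.703]
wrist_force: [0.6, 0.0, -0.4]
width: 0.0006
```

```bash
python3 go.py h -270 0 45; python3 - <<'E'
from h import *
im=optics.snapshot("scene")[:,:,::-1]; crop(im,180,210,120,110,6,'pics/s5.png')
E
```

```text
t 5.3 target [ 0.5678 -0.2071  0.045 ] shift cm [ 5.12  9.22 -0.33] turn [5.000e-04 2.000e-04 2.347e-01]
TCP in holder mm [-341.3   77.8   41.7] yaw rel 13.45 F [ 0.6  0.  -0.4] w 0.0006
```

View pics/s5.png

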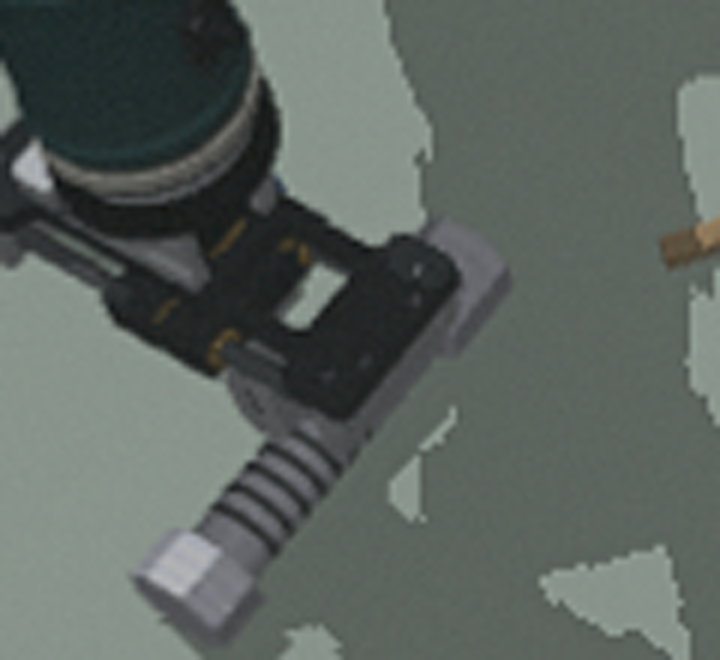

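```bash
python3 - <<'E'
from h import *
import glob
from scipy.spatial.transform import Rotation as Ro
def draw(fn,out,p,rot,off,sc,half):
    R=Ro.from_euler('xyz',rot); im=cv2.imread(fn)
    for sgn in(1,-1):
        for a in (0,.0125):
            P=[p+R.apply([dx,sgn*(half+a),dz]) for dx,dz in((-.008,.014),(.008,.014),(.008,-.04),(-.008,-.04),(-.008,.014))]
            u=(proj("scene",P)-off+.5)*sc-.5; cv2.polylines(im,[np.int32(u)],False,(0,0,255) if sgn>0 else (0,255,255),1)
    B=[p+R.apply([a*.0375,b*.0885,-.083]) for a,b in((1,1),(1,-1),(-1,-1),(-1,1),(1,1))]
    cv2.polylines(im,[np.int32((proj("scene",B)-off+.5)*sc-.5)],False,(255,0,255),1)
    cv2.imwrite(out,im)
draw('pics/s2.png','pics/d2.png',np.array([.4844,-.2672,.102]),[3.139,.002,1.706],(170,170),4,.047)
o=robot.get_obs(); draw('pics/s5.png','pics/d5.png',o['tool_pos'],o['ee_rot'],(180,210),6,0)
E
```

```text
(no output)
```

View pics/d2.png

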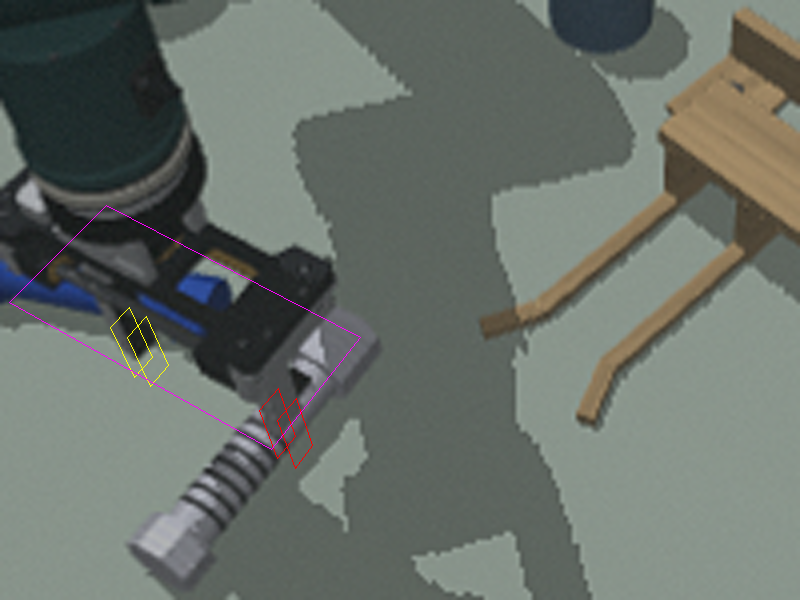

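View pics/d5.png

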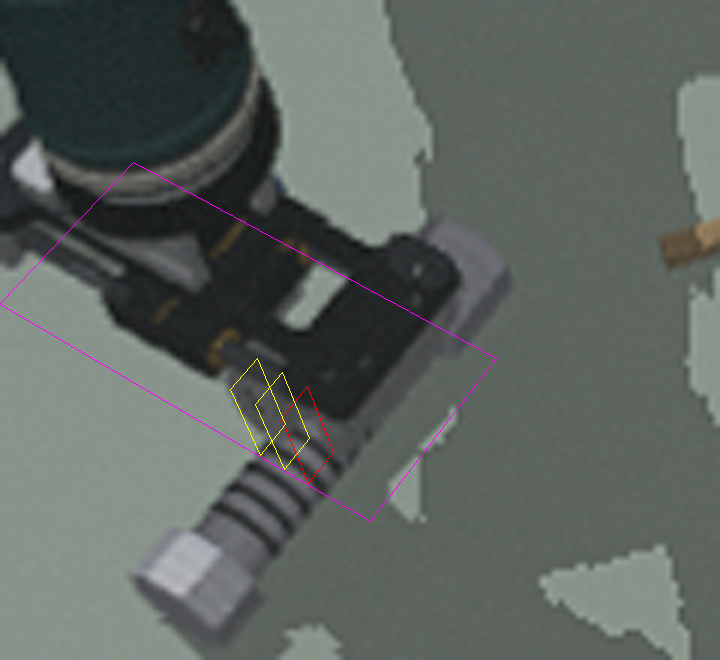

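The fingers shut fully and the flashlight didn't move. In pictures the fingertips appear higher than the reported pose implies. I'll lift clear and measure where the tips really are.

Request:
{"fn": "apply_moves", "kwargs": {"moves": [[[0,0,-3],[0,0,0],0],[[0,0,-6],[0,0,0],0],[[3,0,-6],[0,0,0],0],[[7,2,-6],[0,0,0],0],[[10,4,-6],[0,0,0],0],[[13,6,-6],[0,0,0],0],[[14,6,-6],[0,0,0],0],[[14,6,-6],[0,0,0],0],[[14,6,-6],[0,0,0],0],[[14,6,-6],[0,0,0],0]]}}

```text
time: 6.18
tool_pos: [0.5236, -0.1245, 0.1012]
ee_rot: [-3.141, 0.001, 1.702]
wrist_force: [-0.1, 0.1, -0.1]
width: 0.0004
```

```bash
python3 go.py h -270 0 45; python3 - <<'E'
from h import *
o=robot.get_obs(); p=o['tool_pos']; print(p,o['ee_rot'])
tip=p-[0,0,.014]
for n in("scene","top"):
    im=optics.snapshot(n)[:,:,::-1]; cv2.imwrite(f'pics/{n}6.png',im)
    u=proj(n,[tip])[0]; print(n,u)
    x,y=int(u[0])-60,int(u[1])-60
    v=cv2.resize(im[y:y+100,x:x+120],None,fx=6,fy=6,interpolation=cv2.INTER_CUBIC)
    cv2.circle(v,tuple(np.int32((u-[x,y]+.5)*6)),5,(0,0,255),1); cv2.imwrite(f'pics/{n}6c.png',v); print(x,y)
E
```

```text
t 6.1833 target [ 0.5678 -0.2071  0.045 ] shift cm [-8.77  3.31  5.62] turn [-0.0006  0.0006  0.2337]
TCP in holder mm [-192.3   52.5  101.2] yaw rel 13.39 F [-0.1  0.1 -0.1] w 0.0004
[ 0.52359226 -0.12445941  0.10118309] [-3.14097084e+00  5.69204662e-04  1.70171605e+00]
scene [279.04931923 240.49041838]
219 180
top [364.02187461 188.46029054]
304 128
```

View pics/scene6c.png

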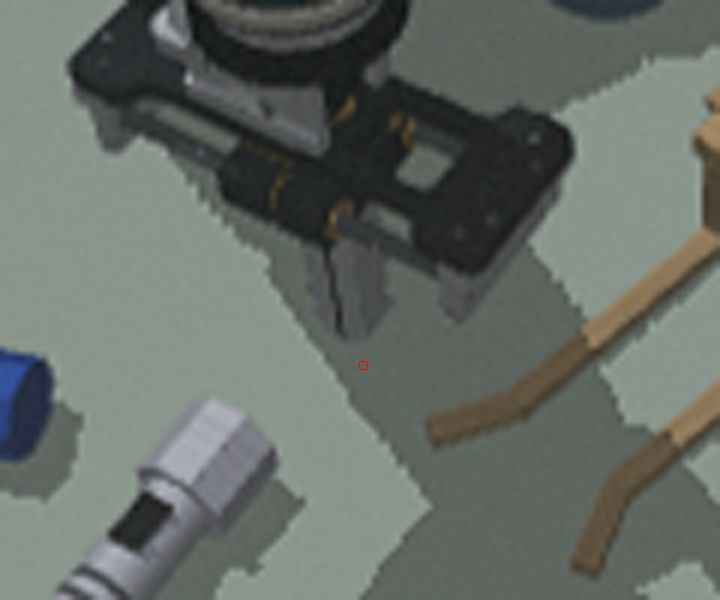

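View pics/top6c.png

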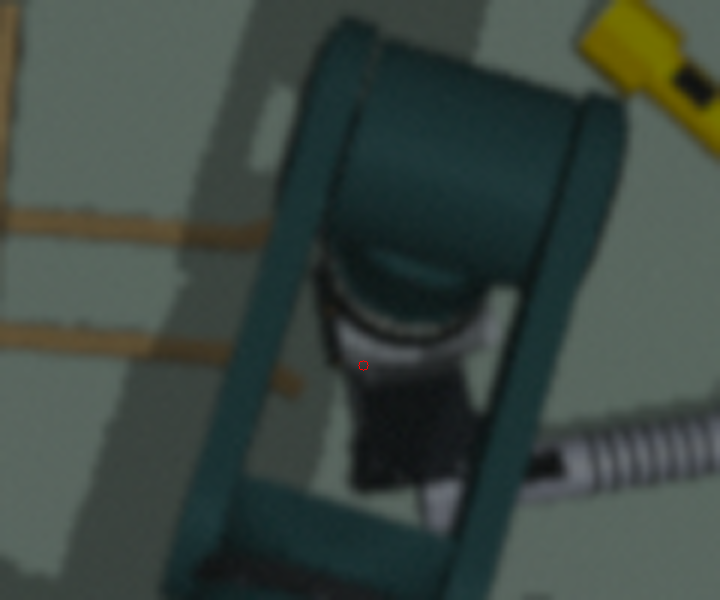

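Request:
{"fn": "apply_moves", "kwargs": {"moves": [[[0,0,2],[0,0,0],0],[[0,0,4],[0,0,0],0],[[0,0,6],[0,0,0],0],[[0,0,7],[0,0,0],0],[[0,0,8],[0,0,0],0],[[0,0,8.3],[0,0,0],0],[[0,0,8.3],[0,0,0],0],[[0,0,8.3],[0,0,0],0],[[0,0,8.3],[0,0,0],0],[[0,0,8.3],[0,0,0],0]]}}

```text
time: 7.12
tool_pos: [0.525, -0.1236, 0.0196]
ee_rot: [3.14, 0.001, 1.703]
wrist_force: [0.4, -0.5, -0.3]
width: 0.0003
```

```bash
python3 - <<'E'
from h import *
o=robot.get_obs(); p=o['tool_pos']; print(p,o['wrist_force'])
tip=p-[0,0,.014]
for n in("scene",):
    im=optics.snapshot(n)[:,:,::-1]; cv2.imwrite(f'pics/{n}7.png',im)
    u=proj(n,[tip])[0]; print(n,u)
    x,y=int(u[0])-60,int(u[1])-60
    v=cv2.resize(im[y:y+100,x:x+120],None,fx=6,fy=6,interpolation=cv2.INTER_CUBIC)
    cv2.circle(v,tuple(np.int32((u-[x,y]+.5)*6)),5,(0,0,255),1); cv2.imwrite(f'pics/{n}7c.png',v); print(x,y)
E
```

```text
[ 0.52497298 -0.12356251  0.0195981 ] [ 0.44182964 -0.53827203 -0.30570387]
scene [282.75473255 257.89971917]
222 197
```

View pics/scene7c.png

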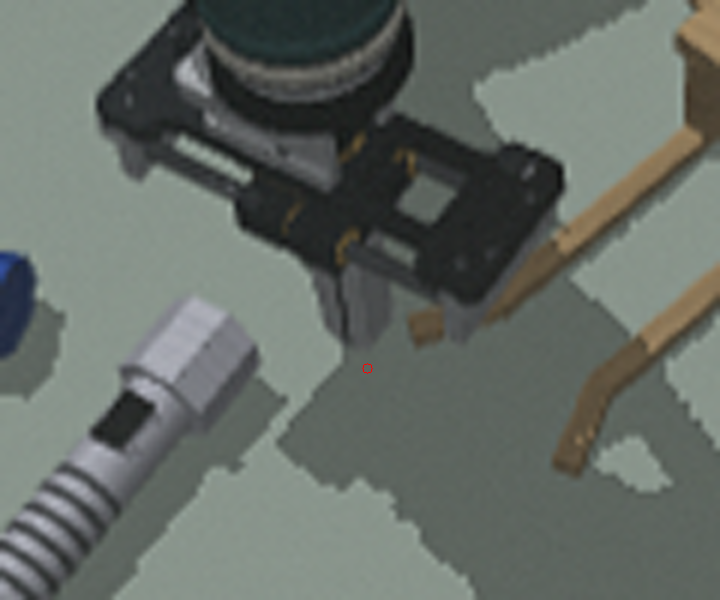

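Request:
{"fn": "apply_moves", "kwargs": {"moves": [[[0,0,0.1],[0,0,0],0],[[0,0,0.2],[0,0,0],0],[[0,0,0.3],[0,0,0],0],[[0,0,0.4],[0,0,0],0],[[0,0,0.5],[0,0,0],0],[[0,0,0.5],[0,0,0],0],[[0,0,0.5],[0,0,0],0],[[0,0,0.5],[0,0,0],0],[[0,0,0.5],[0,0,0],0],[[0,0,0.5],[0,0,0],0]]}}

```text
time: 8.0
tool_pos: [0.5241, -0.1233, 0.0134]
ee_rot: [3.141, -0.0, 1.703]
wrist_force: [0.7, -0.8, 0.0]
width: 0.0006
```

Request:
{"fn": "apply_moves", "kwargs": {"moves": [[[0,0,0.05],[0,0,0],0],[[0,0,0.1],[0,0,0],0],[[0,0,0.15],[0,0,0],0],[[0,0,0.2],[0,0,0],0],[[0,0,0.25],[0,0,0],0],[[0,0,0.3],[0,0,0],0],[[0,0,0.35],[0,0,0],0],[[0,0,0.4],[0,0,0],0],[[0,0,0.4],[0,0,0],0],[[0,0,0.4],[0,0,0],0]]}}

```text
time: 8.83
tool_pos: [0.5241, -0.1233, 0.0093]
ee_rot: [-3.142, -0.0, 1.703]
wrist_force: [0.5, 0.2, -0.3]
width: 0.0003
```

Request:
{"fn": "apply_moves", "kwargs": {"moves": [[[0,0,0.05],[0,0,0],0],[[0,0,0.1],[0,0,0],0],[[0,0,0.2],[0,0,0],0],[[0,0,0.25],[0,0,0],0],[[0,0,0.3],[0,0,0],0],[[0,0,0.35],[0,0,0],0],[[0,0,0.4],[0,0,0],0],[[0,0,0.45],[0,0,0],0],[[0,0,0.5],[0,0,0],0],[[0,0,0.5],[0,0,0],0]]}}

```text
time: 9.67
tool_pos: [0.524, -0.1232, 0.0042]
ee_rot: [-3.141, -0.0, 1.703]
wrist_force: [1.2, -0.8, -0.5]
width: 0.0005
```

```bash
python3 - <<'E'
from h import *
o=robot.get_obs(); p=o['tool_pos']; print(p,o['wrist_force'])
tip=p-[0,0,.014]
for n in("scene",):
    im=optics.snapshot(n)[:,:,::-1]; cv2.imwrite(f'pics/{n}8.png',im)
    u=proj(n,[tip])[0]; print(n,u)
    x,y=int(u[0])-60,int(u[1])-60
    v=cv2.resize(im[y:y+100,x:x+120],None,fx=6,fy=6,interpolation=cv2.INTER_CUBIC)
    cv2.circle(v,tuple(np.int32((u-[x,y]+.5)*6)),5,(0,0,255),1); cv2.imwrite(f'pics/{n}8c.png',v); print(x,y)
E
```

```text
[ 0.52399857 -0.12322623  0.00424579] [ 1.19636272 -0.77880733 -0.48134915]
scene [283.09664478 260.64859723]
223 200
```

View pics/scene8c.png

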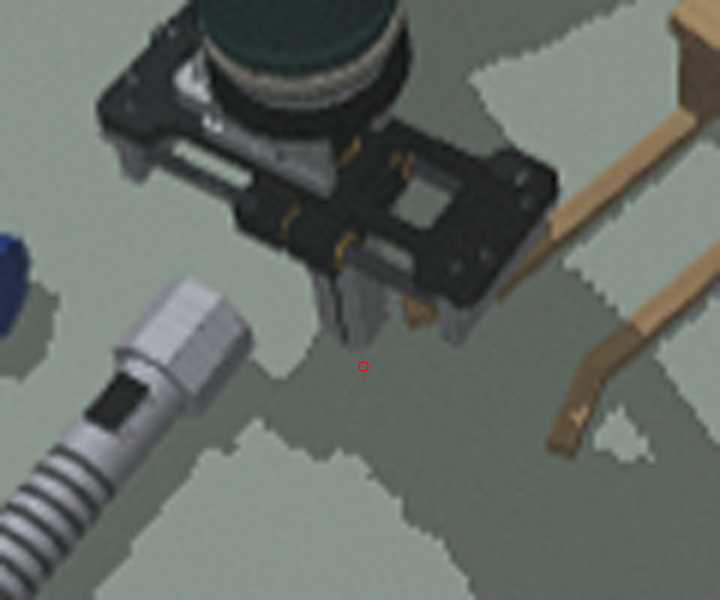

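Request:
{"fn": "apply_moves", "kwargs": {"moves": [[[0,0,0.05],[0,0,0],0],[[0,0,0.1],[0,0,0],0],[[0,0,0.2],[0,0,0],0],[[0,0,0.25],[0,0,0],0],[[0,0,0.3],[0,0,0],0],[[0,0,0.35],[0,0,0],0],[[0,0,0.4],[0,0,0],0],[[0,0,0.45],[0,0,0],0],[[0,0,0.5],[0,0,0],0],[[0,0,0.5],[0,0,0],0]]}}

```text
time: 10.55
tool_pos: [0.524, -0.1232, -0.0008]
ee_rot: [-3.141, -0.0, 1.703]
wrist_force: [0.7, 0.8, 0.7]
width: 0.0008
```

Request:
{"fn": "apply_moves", "kwargs": {"moves": [[[0,0,0.05],[0,0,0],0],[[0,0,0.1],[0,0,0],0],[[0,0,0.15],[0,0,0],0],[[0,0,0.2],[0,0,0],0],[[0,0,0.25],[0,0,0],0],[[0,0,0.3],[0,0,0],0],[[0,0,0.35],[0,0,0],0],[[0,0,0.4],[0,0,0],0],[[0,0,0.4],[0,0,0],0],[[0,0,0.4],[0,0,0],0]]}}

```text
time: 11.38
tool_pos: [0.524, -0.1232, -0.0047]
ee_rot: [-3.142, -0.0, 1.703]
wrist_force: [-0.9, 0.9, 0.3]
width: 0.0003
```

Request:
{"fn": "apply_moves", "kwargs": {"moves": [[[0,0,0.05],[0,0,0],0],[[0,0,0.1],[0,0,0],0],[[0,0,0.15],[0,0,0],0],[[0,0,0.2],[0,0,0],0],[[0,0,0.25],[0,0,0],0],[[0,0,0.3],[0,0,0],0],[[0,0,0.3],[0,0,0],0],[[0,0,0.3],[0,0,0],0],[[0,0,0.3],[0,0,0],0],[[0,0,0.3],[0,0,0],0]]}}

```text
time: 12.22
tool_pos: [0.5241, -0.1233, -0.0076]
ee_rot: [3.141, -0.0, 1.703]
wrist_force: [-0.6, -0.1, -0.9]
width: 0.0007
```

```bash
python3 - <<'E'
from h import *
o=robot.get_obs(); p=o['tool_pos']; print(p,o['wrist_force'],o['joint_positions'])
tip=p-[0,0,.014]
for n in("scene",):
    im=optics.snapshot(n)[:,:,::-1]; cv2.imwrite(f'pics/{n}9.png',im)
    u=proj(n,[tip])[0]; print(n,u)
    x,y=int(u[0])-60,int(u[1])-60
    v=cv2.resize(im[y:y+75,x:x+100],None,fx=8,fy=8,interpolation=cv2.INTER_CUBIC)
    cv2.circle(v,tuple(np.int32((u-[x,y]+.5)*8)),5,(0,0,255),1); cv2.imwrite(f'pics/{n}9c.png',v); print(x,y)
E
```

```text
[ 0.52411449 -0.12327615 -0.00759942] [-0.60350018 -0.07307183 -0.86978243] [-3.36389521e-01  1.86586632e-01  1.66591289e+00  9.52640787e-05
  1.28900436e+00 -4.68430647e-01]
scene [283.51890767 262.97436998]
223 202
```

View pics/scene9c.png

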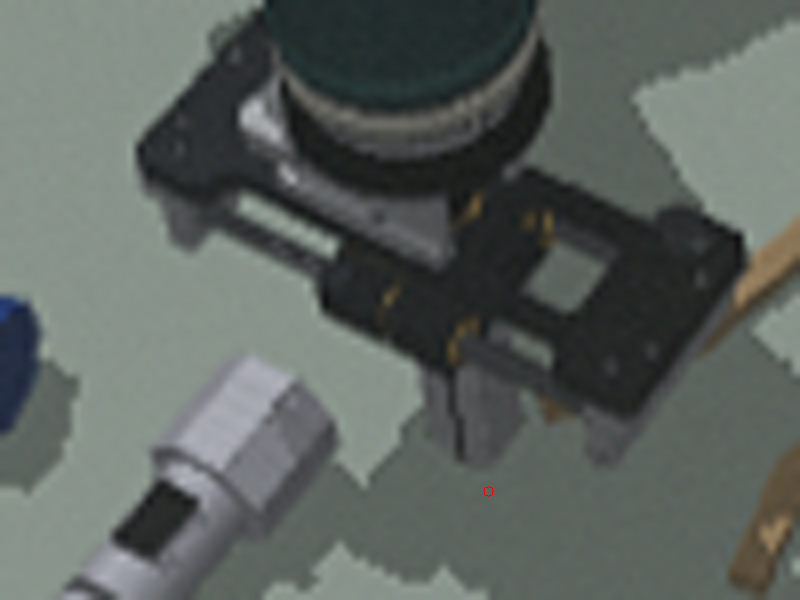

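Request:
{"fn": "apply_moves", "kwargs": {"moves": [[[0,0,0.05],[0,0,0],0],[[0,0,0.1],[0,0,0],0],[[0,0,0.15],[0,0,0],0],[[0,0,0.2],[0,0,0],0],[[0,0,0.25],[0,0,0],0],[[0,0,0.3],[0,0,0],0],[[0,0,0.3],[0,0,0],0],[[0,0,0.3],[0,0,0],0],[[0,0,0.3],[0,0,0],0],[[0,0,0.3],[0,0,0],0]]}}

```text
time: 13.1
tool_pos: [0.5241, -0.1233, -0.0106]
ee_rot: [3.141, -0.0, 1.703]
wrist_force: [-0.1, 0.2, -0.6]
width: 0.0004
```

Request:
{"fn": "apply_moves", "kwargs": {"moves": [[[0,0,0.1],[0,0,0],0],[[0,0,0.15],[0,0,0],0],[[0,0,0.2],[0,0,0],0],[[0,0,0.25],[0,0,0],0],[[0,0,0.3],[0,0,0],0],[[0,0,0.35],[0,0,0],0],[[0,0,0.4],[0,0,0],0],[[0,0,0.4],[0,0,0],0],[[0,0,0.4],[0,0,0],0],[[0,0,0.4],[0,0,0],0]]}}

```text
time: 13.93
tool_pos: [0.5241, -0.1232, -0.0146]
ee_rot: [3.141, -0.0, 1.703]
wrist_force: [-0.4, 0.6, 0.0]
width: 0.0006
```

```bash
python3 - <<'E'
from h import *
o=robot.get_obs(); p=o['tool_pos']; print(p,o['time'])
im=optics.snapshot("scene")[:,:,::-1]; cv2.imwrite(f'pics/scene10.png',im)
x,y=240,215
v=cv2.resize(im[y:y+60,x:x+80],None,fx=10,fy=10,interpolation=cv2.INTER_CUBIC)
for z in(0,.01,.02):
    u=(proj("scene",[[p[0],p[1],z]])[0]-[x,y]+.5)*10; cv2.circle(v,tuple(np.int32(u)),4,(0,0,255),1); print(z,u)
cv2.imwrite('pics/scene10c.png',v)
im=optics.snapshot("top")[:,:,::-1]; crop(im,300,130,110,90,7,'pics/top10c.png')
E
```

```text
[ 0.52410459 -0.12324852 -0.01460208] 13.9333
0 [432.83974754 442.58540278]
0.01 [429.33412959 422.63719502]
0.02 [425.77349164 402.38065857]
```

View pics/scene10c.png

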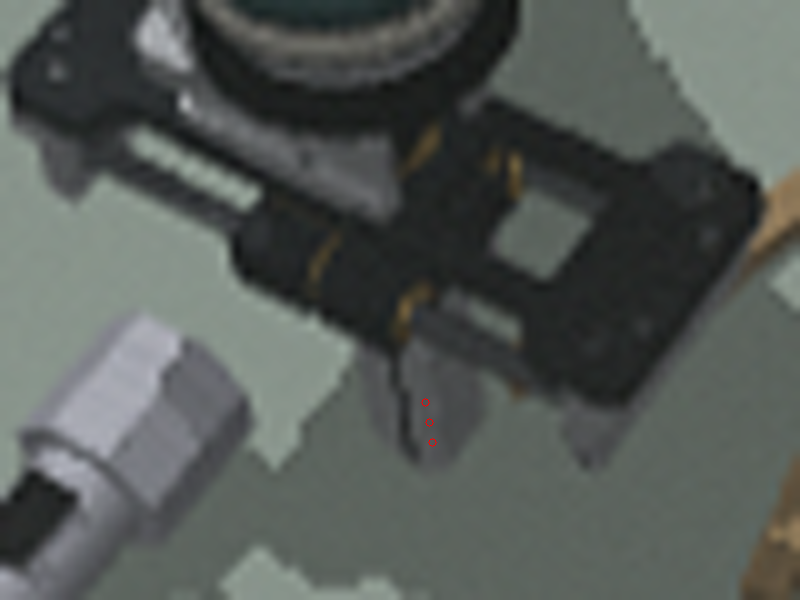

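View pics/top10c.png

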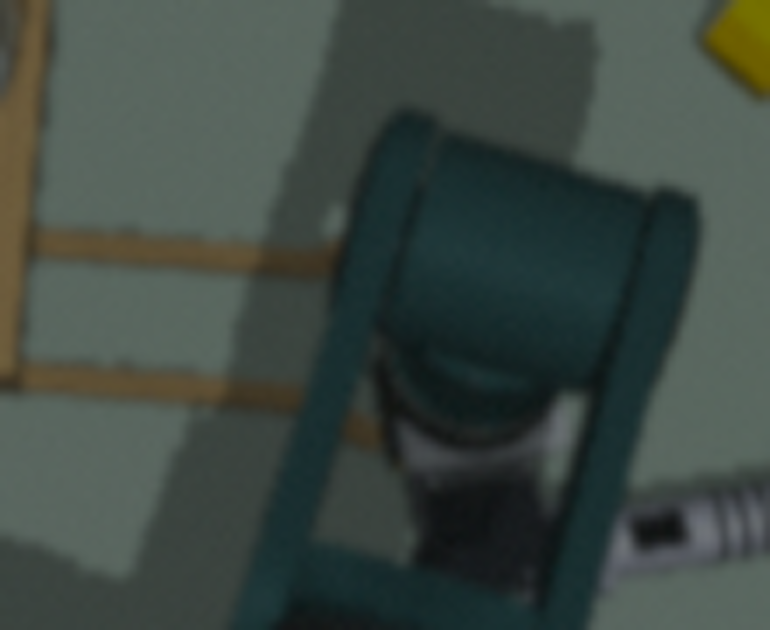

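```bash
python3 - <<'E'
from h import *
print(proj("top",[[0,0,0],[0,0,.1],[0,0,.2]]),proj("scene",[[0,0,0],[.075,0,0],[-.075,0,0],[0,.075,0],[0,-.075,0]]))
for z in(0,.005,.01): print(plane("scene",[(282.5,261)],z))
im=cv2.imread('pics/scene0.png'); crop(im,120,60,140,120,5,'pics/base.png')
im=cv2.imread('pics/top0.png'); crop(im,280,310,110,90,6,'pics/baset.png')
E
```

```text
[[328.45186511 363.24725701]
 [328.86755171 368.68102951]
 [329.34676396 374.94557315]] [[190.16587812 151.28323678]
 [205.22049891 160.84023068]
 [175.75234501 142.13660431]
 [207.33840987 139.42383593]
 [171.92727118 163.85059517]]
[[ 5.28085475e-01 -1.28827327e-01 -1.11022302e-16]]
[[ 0.53045824 -0.13078576  0.005     ]]
[[ 0.53283101 -0.1327442   0.01      ]]
```

View pics/base.png

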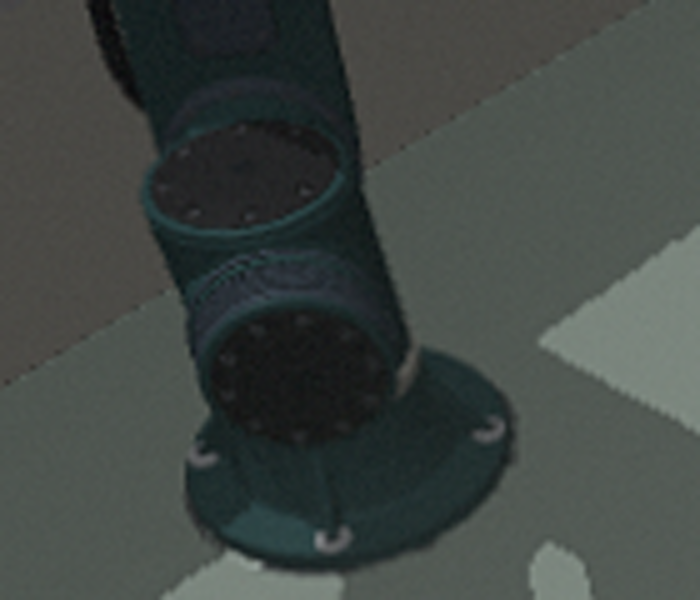

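The base flange projects exactly where the calibration says, so the cameras are good. The reported arm pose is therefore off, with the true tips at least 28 mm higher than reported. I'll keep feeling for the table.

Request:
{"fn": "apply_moves", "kwargs": {"moves": [[[0,0,0.1],[0,0,0],0],[[0,0,0.15],[0,0,0],0],[[0,0,0.2],[0,0,0],0],[[0,0,0.25],[0,0,0],0],[[0,0,0.3],[0,0,0],0],[[0,0,0.35],[0,0,0],0],[[0,0,0.4],[0,0,0],0],[[0,0,0.4],[0,0,0],0],[[0,0,0.4],[0,0,0],0],[[0,0,0.4],[0,0,0],0]]}}

```text
time: 14.87
tool_pos: [0.5243, -0.1233, -0.0149]
ee_rot: [3.141, 0.0, 1.703]
wrist_force: [-7.1, 2.5, 16.9]
width: 0.0003
```

Contact at reported z = -14.8 mm, so true tip height = reported TCP z + 14.7 mm. Back off, and work out the lateral offset from the earlier pictures too.

Request:
{"fn": "apply_moves", "kwargs": {"moves": [[[0,0,-0.3],[0,0,0],0],[[0,0,-1],[0,0,0],0],[[0,0,-2],[0,0,0],0],[[0,0,-4],[0,0,0],0],[[0,0,-6],[0,0,0],0],[[0,0,-8],[0,0,0],0],[[0,0,-8],[0,0,0],0.5],[[0,0,-8],[0,0,0],1],[[0,0,-8],[0,0,0],1],[[0,0,-8],[0,0,0],1]]}}

```text
time: 15.7
tool_pos: [0.5229, -0.1229, 0.0595]
ee_rot: [-3.139, -0.002, 1.703]
wrist_force: [0.6, 0.7, 0.1]
width: 0.0235
```

```bash
python3 - <<'E'
from h import *
for px,p in(((277,236.6),(.5236,-.1245,.1012)),((222+355/6-.1,197+347/6-.1),(.525,-.1236,.0196)),((223+358/6-.1,200+347/6-.1),(.524,-.1232,.0042)),((282.4,260.1),(.5241,-.1233,-.0076)),((282.8,261.2),(.5241,-.1232,-.0146))):
    q=plane("scene",[px],p[2]+.0147)[0]; print(p,((q-p)*1000).round(1))
o=robot.get_obs(); p=o['tool_pos']; print(p,o['ee_rot'],o['wrist_force'],o['width'])
im=optics.snapshot("scene")[:,:,::-1]; x,y=220,190
v=cv2.resize(im[y:y+80,x:x+110],None,fx=7,fy=7,interpolation=cv2.INTER_CUBIC)
a=np.array([np.sin(1.703),-np.cos(1.703),0])
for d in((4,-5.5,14.7),):
  for w in(-.047,.047):
    u=(proj("scene",[p+a*w+np.array(d)/1000])[0]-[x,y]+.5)*7; cv2.circle(v,tuple(np.int32(u)),4,(0,0,255),1)
cv2.imwrite('pics/scene11c.png',v)
E
```

```text
(0.5236, -0.1245, 0.1012) [ 3.8 -7.3 14.7]
(0.525, -0.1236, 0.0196) [ 4.  -7.  14.7]
(0.524, -0.1232, 0.0042) [ 6.7 -5.6 14.7]
(0.5241, -0.1233, -0.0076) [ 5.3 -6.4 14.7]
(0.5241, -0.1232, -0.0146) [ 5.1 -5.6 14.7]
[ 0.52290278 -0.12287532  0.05952369] [-3.13872120e+00 -1.57190812e-03  1.70276177e+00] [0.59562317 0.73066431 0.12352524] 0.023523065001502703
```

View pics/scene11c.png

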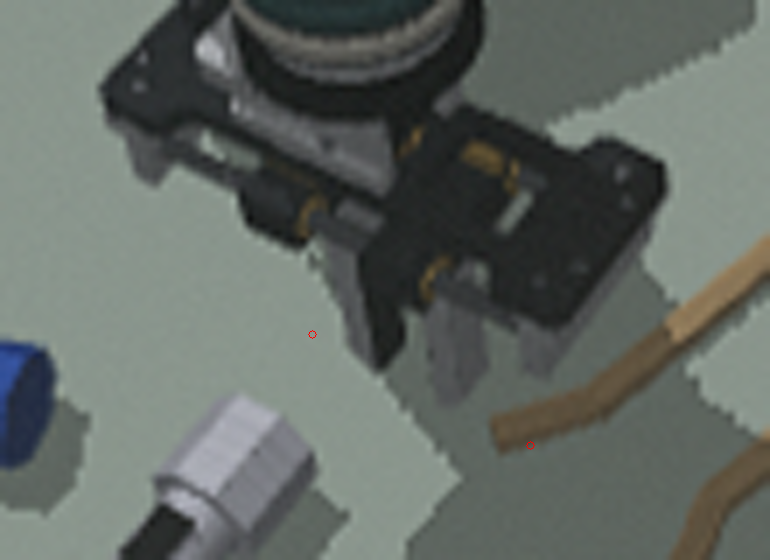

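The near-corner picks explain the apparent lateral offset, so only z is biased: true z ≈ reported + 28.7 mm. I'll go back over the flashlight with that correction.

```bash
python3 go.py f -20 0 70;
```

```text
t 15.75 target [ 0.4835 -0.2707  0.07  ] shift cm [-14.13  -5.85  -1.06] turn [-0.003  -0.0016 -0.0001]
TCP in holder mm [-190.8   53.4   59.5] yaw rel 13.45 F [-0.   0.6 -0.5] w 0.0276
```

Request:
{"fn": "apply_moves", "kwargs": {"moves": [[[-1,-0.4,-0.5],[0,0,0],1],[[-4,-1.6,-1],[0,0,0],1],[[-7,-2.9,-1],[0,0,0],1],[[-10,-4.1,-1],[0,0,0],1],[[-12.5,-5.2,-1],[0,0,0],1],[[-14.2,-5.9,-1],[0,0,0],1],[[-14.2,-5.9,-1],[0,0,0],1],[[-14.2,-5.9,-1],[0,0,0],1],[[-14.2,-5.9,-1],[0,0,0],1],[[-14.2,-5.9,-1],[0,0,0],1]]}}

```text
time: 16.58
tool_pos: [0.4844, -0.2708, 0.0711]
ee_rot: [-3.141, -0.001, 1.704]
wrist_force: [0.5, 0.6, 0.4]
width: 0.0927
```

```bash
python3 go.py f -20 0 -1;
```

```text
t 16.5833 target [ 0.4835 -0.2707 -0.001 ] shift cm [ 0.02 -0.09  7.22] turn [-0.0002 -0.0008  0.0011]
TCP in holder mm [-341.9   76.5   71.1] yaw rel 13.52 F [0.5 0.6 0.4] w 0.0927
```

Request:
{"fn": "apply_moves", "kwargs": {"moves": [[[0,-0.1,2],[0,0,0],1],[[0,-0.1,4],[0,0,0],1],[[0,-0.1,6],[0,0,0],1],[[0,-0.1,7.2],[0,0,0],1],[[0,-0.1,7.2],[0,0,0],1],[[0,-0.1,7.2],[0,0,0],0.8],[[0,-0.1,7.2],[0,0,0],0.6],[[0,-0.1,7.2],[0,0,0],0.4],[[0,-0.1,7.2],[0,0,0],0.2],[[0,-0.1,7.2],[0,0,0],0.2]]}}

```text
time: 17.42
tool_pos: [0.484, -0.2724, 0.0005]
ee_rot: [3.14, 0.001, 1.703]
wrist_force: [0.2, -0.5, -0.3]
width: 0.0639
```

Request:
{"fn": "apply_moves", "kwargs": {"moves": [[[0,0,0],[0,0,0],0.2],[[0,0,0],[0,0,0],0.2],[[0,0,0],[0,0,0],0.1],[[0,0,0],[0,0,0],0.1],[[0,0,0],[0,0,0],0.1],[[0,0,0],[0,0,0],0.1],[[0,0,0],[0,0,0],0.1],[[0,0,0],[0,0,0],0.1],[[0,0,0],[0,0,0],0.1],[[0,0,0],[0,0,0],0.1]]}}

```text
time: 18.25
tool_pos: [0.4836, -0.2719, -0.0005]
ee_rot: [3.141, 0.0, 1.703]
wrist_force: [1.7, 0.6, -0.6]
width: 0.0312
```

```bash
python3 go.py h -295 0 7;
```

```text
t 18.25 target [ 0.5653 -0.232   0.007 ] shift cm [ 2.88  8.62 -0.75] turn [0.0007 0.     0.2347]
TCP in holder mm [-343.1   77.1   -0.5] yaw rel 13.45 F [ 1.7  0.6 -0.6] w 0.0312
```

Gripped, with width 31 mm. Lift about 8 mm and align in front of the lane mouth.

Request:
{"fn": "apply_moves", "kwargs": {"moves": [[[0,0,-0.4],[0,0,0],0.1],[[0,0,-0.8],[0,0,0],0.1],[[0.5,1.4,-0.8],[0,0,0.04],0.1],[[1,2.9,-0.8],[0,0,0.08],0.1],[[1.5,4.4,-0.8],[0,0,0.12],0.1],[[2,5.9,-0.8],[0,0,0.16],0.1],[[2.5,7.4,-0.8],[0,0,0.2],0.1],[[2.9,8.6,-0.8],[0,0,0.235],0.1],[[2.9,8.6,-0.8],[0,0,0.235],0.1],[[2.9,8.6,-0.8],[0,0,0.235],0.1]]}}

```text
time: 19.08
tool_pos: [0.5641, -0.2316, 0.0069]
ee_rot: [-3.14, 0.0, 1.47]
wrist_force: [0.4, -0.5, -3.0]
width: 0.0315
```

```bash
python3 go.py h -295 0 3; python3 - <<'E'
from h import *
im=optics.snapshot("scene")[:,:,::-1]; cv2.imwrite('pics/scene12.png',im); crop(im,190,180,190,145,4,'pics/s12.png')
im=optics.snapshot("top")[:,:,::-1]; cv2.imwrite('pics/top12.png',im); crop(im,250,110,200,110,4,'pics/t12.png')
E
```

```text
t 19.0833 target [ 0.5653 -0.232   0.003 ] shift cm [-0.03  0.12  0.39] turn [-0.002   0.0001  0.0018]
TCP in holder mm [-294.7    1.2    6.9] yaw rel 0.1 F [ 0.4 -0.5 -3. ] w 0.0315
```

View pics/s12.png

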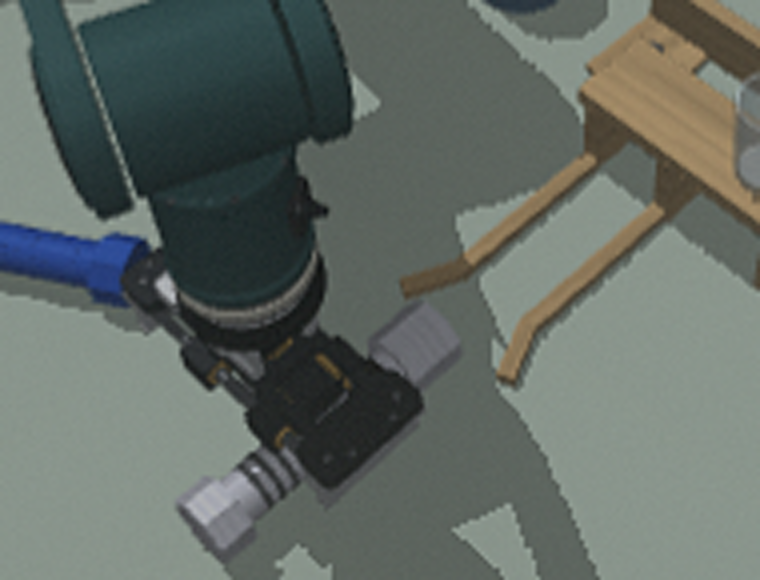

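View pics/t12.png

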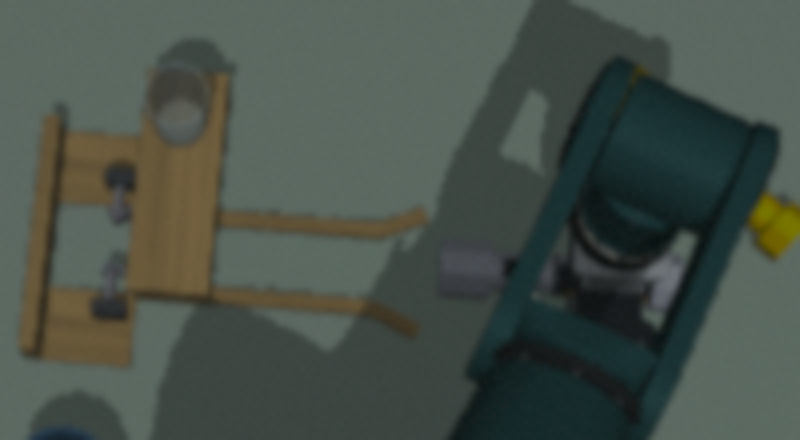

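```bash
python3 - <<'E'
from h import *
from fit import T
hv=np.load('hold.npy')
for x in(-179,-159,-139):
    for z in(22,30): print(x,z,((proj("top",[T(hv,np.array([x,0,z])/1000)])[0]-[250,110]+.5)*4-.5).round(1),((proj("scene",[T(hv,np.array([x,0,z])/1000)])[0]-[190,180]+.5)*4-.5).round(1))
E
```

```text
-179 22 [437.8 266.5] [438.3 335. ]
-179 30 [438.5 264.2] [437.5 328.6]
-159 22 [412.8 264.8] [460.6 315.5]
-159 30 [413.4 262.5] [460.  308.9]
-139 22 [387.9 263. ] [482.5 296.2]
-139 30 [388.4 260.7] [482.1 289.6]
```

Request:
{"fn": "apply_moves", "kwargs": {"moves": [[[0,0.15,0.3],[0,0,0],0.1],[[0,0.15,0.6],[0,0,0],0.1],[[1,0.15,0.6],[0,0,0],0.1],[[2.5,0.15,0.6],[0,0,0],0.1],[[4,0.15,0.6],[0,0,0],0.1],[[5.5,0.15,0.6],[0,0,0],0.1],[[7,0.15,0.6],[0,0,0],0.1],[[8.5,0.15,0.6],[0,0,0],0.1],[[10,0.15,0.6],[0,0,0],0.1],[[10,0.15,0.6],[0,0,0],0.1]]}}

```text
time: 20.02
tool_pos: [0.5768, -0.1285, 0.0014]
ee_rot: [-3.141, -0.002, 1.471]
wrist_force: [-0.1, 0.6, -1.7]
width: 0.0312
```

```bash
python3 go.py h -60 -0.5 0; python3 - <<'E'
from h import *
im=optics.snapshot("scene")[:,:,::-1]; crop(im,210,150,190,145,4,'pics/s13.png')
im=optics.snapshot("top")[:,:,::-1];  crop(im,250,110,200,110,4,'pics/t13.png')
E
```

```text
t 20.0167 target [0.5899 0.0017 0.    ] shift cm [1.309e+01 1.000e-02 1.700e-01] turn [-0.0002 -0.0019  0.0033]
TCP in holder mm [-190.9   -0.8    1.4] yaw rel 0.19 F [-0.1  0.6 -1.7] w 0.0312
```

View pics/s13.png

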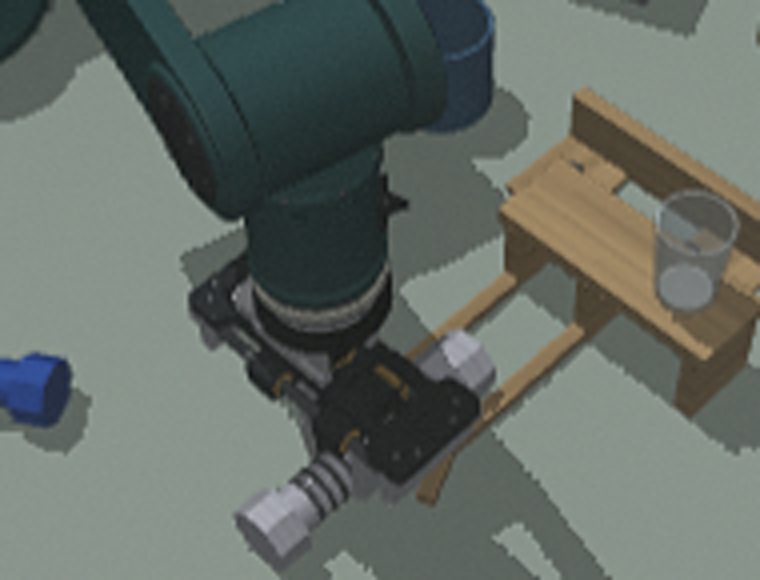

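View pics/t13.png

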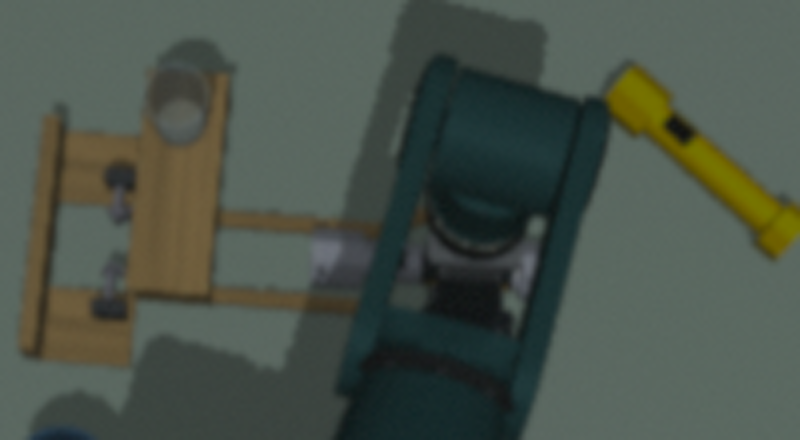

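Head is in the lane and centred. Advance another 13 cm.

Request:
{"fn": "apply_moves", "kwargs": {"moves": [[[1.4,0,0.1],[0,0,0],0.1],[[2.8,0,0.1],[0,0,0],0.1],[[4.2,0,0.1],[0,0,0],0.1],[[5.6,0,0.1],[0,0,0],0.1],[[7,0,0.1],[0,0,0],0.1],[[8.4,0,0.1],[0,0,0],0.1],[[9.8,0,0.1],[0,0,0],0.1],[[11.2,0,0.1],[0,0,0],0.1],[[12.4,0,0.1],[0,0,0],0.1],[[12.4,0,0.1],[0,0,0],0.1]]}}

```text
time: 20.95
tool_pos: [0.5894, -0.0062, 0.0003]
ee_rot: [-3.141, -0.001, 1.47]
wrist_force: [0.3, -0.1, -2.0]
width: 0.0313
```

```bash
python3 go.py h -60 -0.5 0; python3 - <<'E'
from h import *
im=optics.snapshot("scene")[:,:,::-1]; crop(im,230,130,190,145,4,'pics/s14.png')
E
```

```text
t 20.95 target [0.5899 0.0017 0.    ] shift cm [ 0.79 -0.03  0.03] turn [-0.0001 -0.0015  0.0024]
TCP in holder mm [-67.9  -0.8   0.3] yaw rel 0.14 F [ 0.3 -0.1 -2. ] w 0.0313
```

View pics/s14.png

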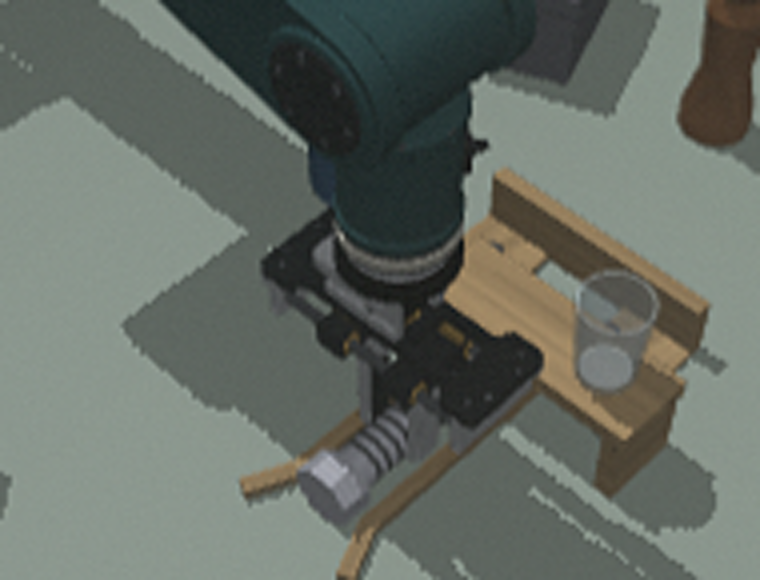

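Request:
{"fn": "apply_moves", "kwargs": {"moves": [[[0,0,0.05],[0,0,0],0.1],[[0,0,0.05],[0,0,0],0.5],[[0,0,0.05],[0,0,0],0.7],[[0,0,0.05],[0,0,0],0.7],[[0,0,0.05],[0,0,0],0.7],[[0,0,-1],[0,0,0],0.7],[[0,0,-3],[0,0,0],0.7],[[0,0,-6],[0,0,0],0.7],[[0,0,-7],[0,0,0],0.4],[[-3,0,-7],[0,0,0],0.2]]}}

```text
time: 21.83
tool_pos: [0.5898, -0.0358, 0.0758]
ee_rot: [3.132, -0.003, 1.473]
wrist_force: [0.2, 0.3, -0.2]
width: 0.0556
```

```bash
python3 go.py h -170 0 70
```

```text
t 21.8333 target [ 0.5781 -0.1077  0.07  ] shift cm [-7.27 -0.47  0.55] turn [ 0.0099 -0.0025  0.0048]
TCP in holder mm [-97.3  -4.3  75.8] yaw rel 0.28 F [ 0.2  0.3 -0.2] w 0.0556
```

Request:
{"fn": "apply_moves", "kwargs": {"moves": [[[-3,0,0],[0,0,0],0],[[-6,0,0],[0,0,0],0],[[-7.5,0,0],[0,0,0],0],[[-7.5,0,0],[0,0,0],0],[[-7.5,0,0],[0,0,0],0],[[-7.5,0,0],[0,0,0],0],[[-7.5,0,0],[0,0,0],0],[[-7.5,0,0],[0,0,0],0],[[-7.5,0,0],[0,0,0],0],[[-7.5,0,0],[0,0,0],0]]}}

```text
time: 22.67
tool_pos: [0.5786, -0.1129, 0.0704]
ee_rot: [3.142, -0.0, 1.469]
wrist_force: [0.7, -0.6, 0.2]
width: 0.0004
```

```bash
python3 go.py h -172 0 -1; python3 - <<'E'
from h import *
im=optics.snapshot("scene")[:,:,::-1]; cv2.imwrite('pics/scene15.png',im);crop(im,220,130,190,145,4,'pics/s15.png')
im=optics.snapshot("top")[:,:,::-1];  cv2.imwrite('pics/top15.png',im);crop(im,250,110,200,110,4,'pics/t15.png')
E
```

```text
t 22.6667 target [ 0.5779 -0.1097 -0.001 ] shift cm [ 0.31 -0.1   7.14] turn [ 0.     -0.0002  0.0009]
TCP in holder mm [-175.1   -1.    70.4] yaw rel 0.05 F [ 0.7 -0.6  0.2] w 0.0004
```

View pics/s15.png

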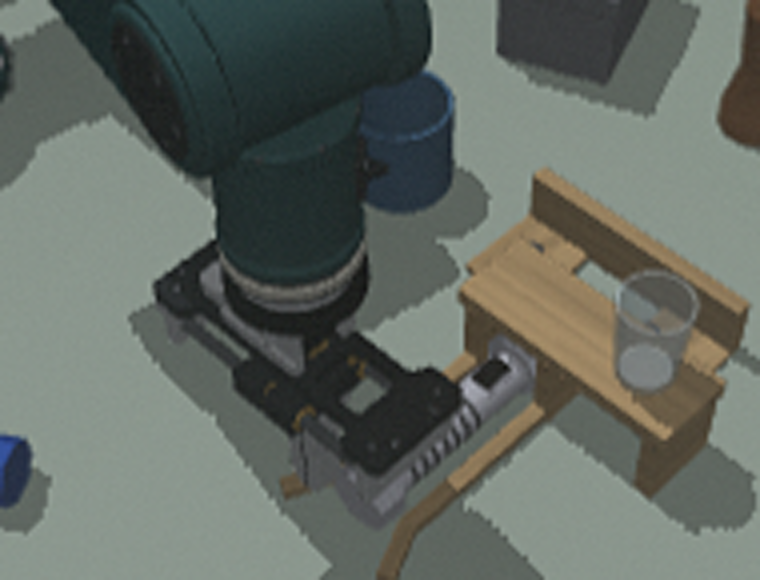

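View pics/t15.png

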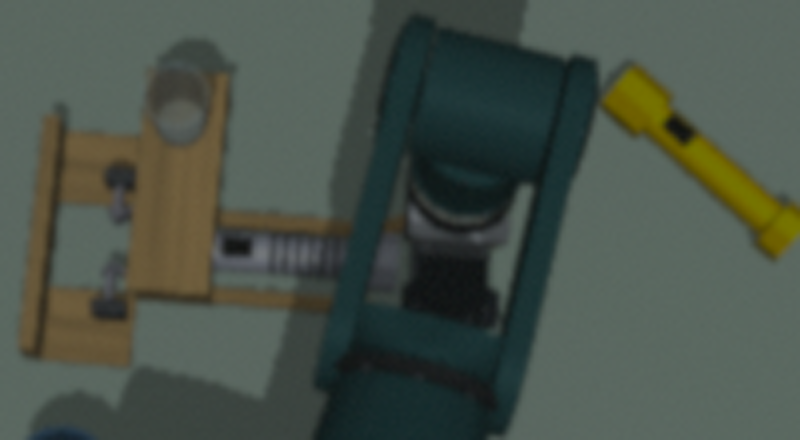

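Request:
{"fn": "apply_moves", "kwargs": {"moves": [[[0,-0.1,2.5],[0,0,0],0],[[0,-0.1,5],[0,0,0],0],[[0,-0.1,7],[0,0,0],0],[[0,-0.1,7.2],[0,0,0],0],[[0,-0.1,7.2],[0,0,0],0],[[0.5,-0.1,7.2],[0,0,0],0],[[1,-0.1,7.2],[0,0,0],0],[[1.5,-0.1,7.2],[0,0,0],0],[[2,-0.1,7.2],[0,0,0],0],[[2.5,-0.1,7.2],[0,0,0],0]]}}

```text
time: 23.6
tool_pos: [0.5811, -0.089, -0.0001]
ee_rot: [3.139, 0.002, 1.468]
wrist_force: [-1.1, -3.3, 2.1]
width: 0.0004
```

```bash
python3 go.py h -110 0 -2; python3 - <<'E'
from h import *
im=optics.snapshot("top")[:,:,::-1];  crop(im,250,110,200,110,4,'pics/t16.png')
im=optics.snapshot("scene")[:,:,::-1];  crop(im,220,130,190,145,4,'pics/s16.png')
E
```

```text
t 23.6 target [ 0.5842 -0.048  -0.002 ] shift cm [ 4.12 -0.1   0.18] turn [0.0028 0.002  0.0002]
TCP in holder mm [-1.512e+02 -1.000e+00 -1.000e-01] yaw rel 0.01 F [-1.1 -3.3  2.1] w 0.0004
```

View pics/s16.png

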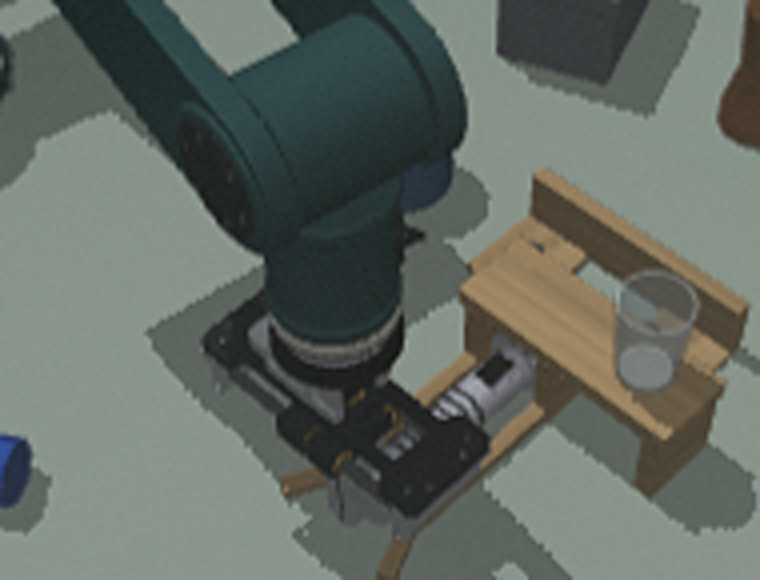

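Finger touches the tail. Pushing along the lane.

Request:
{"fn": "apply_moves", "kwargs": {"moves": [[[0.5,-0.1,0.1],[0,0,0],0],[[1,-0.1,0.1],[0,0,0],0],[[1.5,-0.1,0.1],[0,0,0],0],[[2,-0.1,0.1],[0,0,0],0],[[2.5,-0.1,0.1],[0,0,0],0],[[3,-0.1,0.1],[0,0,0],0],[[3.5,-0.1,0.1],[0,0,0],0],[[4,-0.1,0.1],[0,0,0],0],[[4.5,-0.1,0.1],[0,0,0],0],[[5,-0.1,0.1],[0,0,0],0]]}}

```text
time: 24.53
tool_pos: [0.5842, -0.0397, -0.0025]
ee_rot: [3.141, 0.002, 1.467]
wrist_force: [-0.8, -5.0, 3.0]
width: 0.0007
```

```bash
python3 go.py h -70 0 -2; python3 - <<'E'
from h import *
im=optics.snapshot("top")[:,:,::-1];  crop(im,250,110,200,110,4,'pics/t17.png')
im=optics.snapshot("scene")[:,:,::-1];  crop(im,240,130,190,145,4,'pics/s17.png')
E
```

```text
t 24.5333 target [ 0.5883 -0.0082 -0.002 ] shift cm [ 3.17  0.08 -0.05] turn [ 0.0003  0.002  -0.0007]
TCP in holder mm [-101.7    0.8   -2.5] yaw rel -0.04 F [-0.8 -5.   3. ] w 0.0007
```

View pics/t17.png

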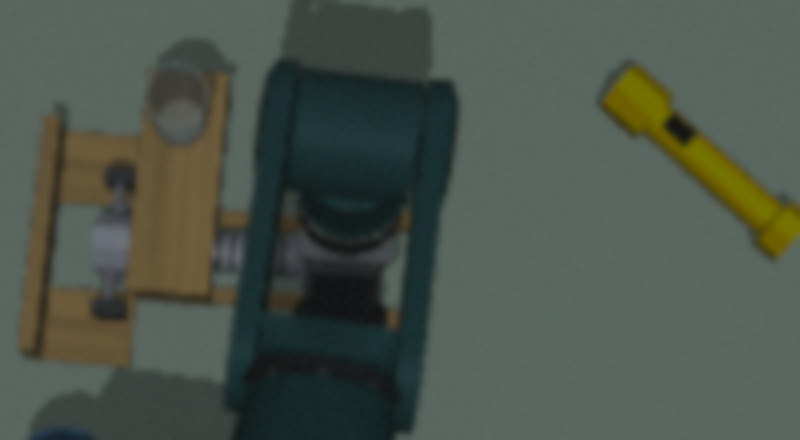

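View pics/s17.png

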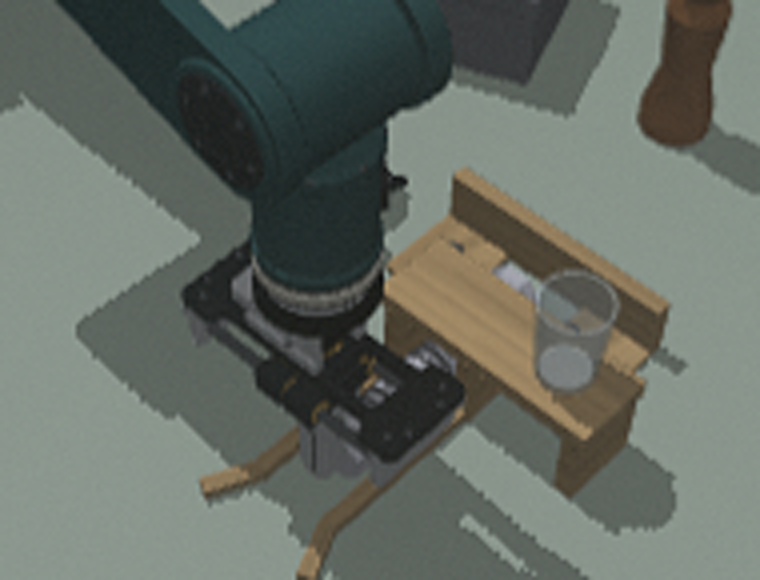

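Request:
{"fn": "apply_moves", "kwargs": {"moves": [[[0.3,0.05,0],[0,0,0],0],[[0.6,0.05,0],[0,0,0],0],[[0.9,0.05,0],[0,0,0],0],[[1.2,0.05,0],[0,0,0],0],[[1.5,0.05,0],[0,0,0],0],[[1.8,0.05,0],[0,0,0],0],[[2.1,0.05,0],[0,0,0],0],[[2.3,0.05,0],[0,0,0],0],[[2.5,0.05,0],[0,0,0],0],[[2.5,0.05,0],[0,0,0],0]]}}

```text
time: 25.47
tool_pos: [0.587, -0.0132, -0.0029]
ee_rot: [-3.141, -0.001, 1.468]
wrist_force: [-0.6, -1.9, 1.6]
width: 0.0003
```

```bash
python3 go.py h -70 0 -2; python3 - <<'E'
from h import *
im=optics.snapshot("top")[:,:,::-1];  crop(im,250,120,90,75,8,'pics/t18.png')
E
```

```text
t 25.4667 target [ 0.5883 -0.0082 -0.002 ] shift cm [ 0.52  0.08 -0.09] turn [-0.0006 -0.0013 -0.0002]
TCP in holder mm [-75.2   0.8  -2.9] yaw rel -0.01 F [-0.6 -1.9  1.6] w 0.0003
```

View pics/t18.png

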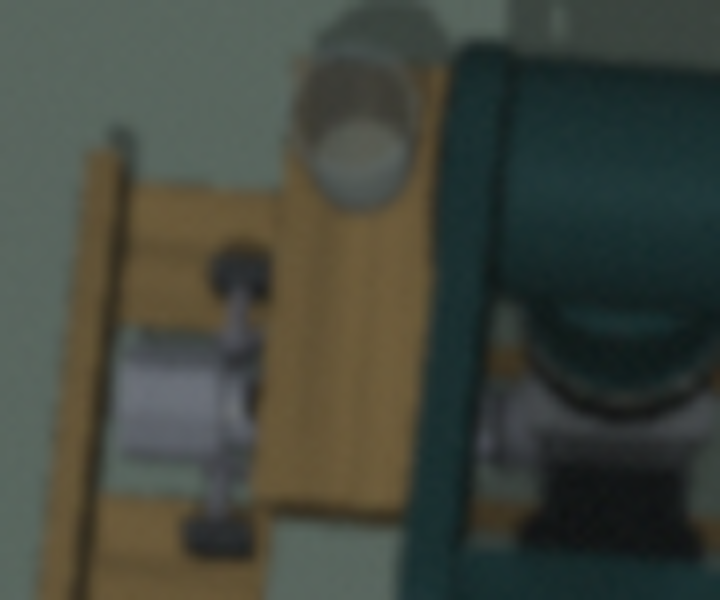

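Request:
{"fn": "apply_moves", "kwargs": {"moves": [[[0.1,0.05,0],[0,0,0],0],[[0.2,0.05,0],[0,0,0],0],[[0.3,0.05,0],[0,0,0],0],[[0.4,0.05,0],[0,0,0],0],[[0.45,0.05,0],[0,0,0],0],[[0.45,0.05,0],[0,0,0],0],[[0.45,0.05,0],[0,0,0],0],[[0.45,0.05,0],[0,0,0],0],[[0.45,0.05,0],[0,0,0],0],[[0.45,0.05,0],[0,0,0],0]]}}

```text
time: 26.35
tool_pos: [0.5883, -0.0092, -0.0026]
ee_rot: [3.141, -0.001, 1.468]
wrist_force: [-0.0, 0.8, -0.2]
width: 0.0003
```

```bash
python3 go.py h -70 0 -2; python3 - <<'E'
from h import *
im=optics.snapshot("top")[:,:,::-1];  crop(im,250,120,90,75,8,'pics/t19.png')
E
```

```text
t 26.35 target [ 0.5883 -0.0082 -0.002 ] shift cm [ 0.1  -0.   -0.06] turn [ 0.0001 -0.0007 -0.0002]
TCP in holder mm [-71.   -0.   -2.6] yaw rel -0.01 F [-0.   0.8 -0.2] w 0.0003
```

View pics/t19.png

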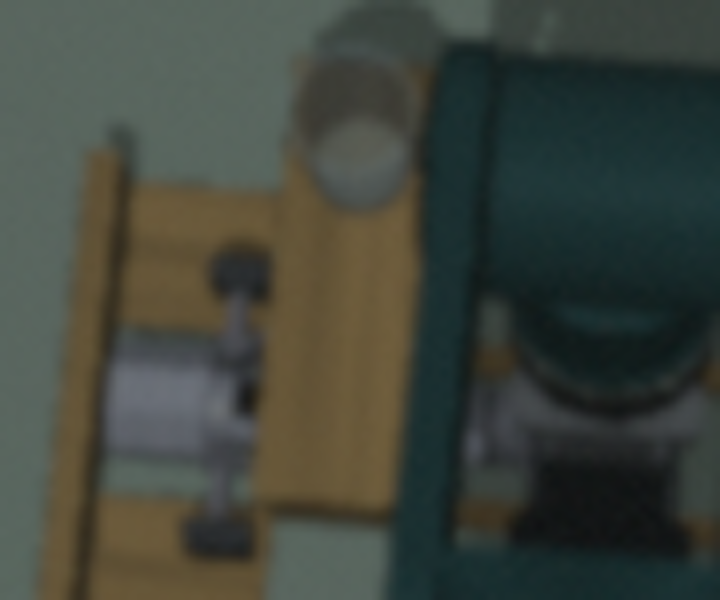

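Request:
{"fn": "apply_moves", "kwargs": {"moves": [[[0.1,0,0],[0,0,0],0],[[0.15,0,0],[0,0,0],0],[[0.2,0,0],[0,0,0],0],[[0.2,0,0],[0,0,0],0],[[0.2,0,0],[0,0,0],0],[[0.2,0,0],[0,0,0],0],[[0.2,0,0],[0,0,0],0],[[0.2,0,0],[0,0,0],0],[[0.2,0,0],[0,0,0],0],[[0.2,0,0],[0,0,0],0]]}}

```text
time: 27.23
tool_pos: [0.5885, -0.0077, -0.0025]
ee_rot: [3.141, 0.0, 1.468]
wrist_force: [-0.0, -2.6, 0.8]
width: 0.0005
```

Request:
{"fn": "apply_moves", "kwargs": {"moves": [[[0.1,0,0],[0,0,0],0],[[0.15,0,0],[0,0,0],0],[[0.15,0,0],[0,0,0],0],[[0.15,0,0],[0,0,0],0],[[0.15,0,0],[0,0,0],0],[[0.15,0,0],[0,0,0],0],[[0.15,0,0],[0,0,0],0],[[0.15,0,0],[0,0,0],0],[[0.15,0,0],[0,0,0],0],[[0.15,0,0],[0,0,0],0]]}}

```text
time: 28.07
tool_pos: [0.5886, -0.006, -0.0026]
ee_rot: [3.141, -0.0, 1.468]
wrist_force: [-0.2, -2.0, 0.9]
width: 0.0003
```

Still sliding freely at about 2 N. I'll back off and check with a clear view.

Request:
{"fn": "apply_moves", "kwargs": {"moves": [[[-1,0,0],[0,0,0],0],[[-3,0,0],[0,0,0],0],[[-6,0,-1],[0,0,0],0],[[-9,0,-3],[0,0,0],0],[[-12,0,-5],[0,0,0],0],[[-15,0,-7],[0,0,0],0],[[-18,0,-8],[0,0,0],0],[[-20,0,-8],[0,0,0],0],[[-20,0,-8],[0,0,0],0],[[-20,0,-8],[0,0,0],0]]}}

```text
time: 28.9
tool_pos: [0.5674, -0.2058, 0.0769]
ee_rot: [-3.141, -0.001, 1.465]
wrist_force: [0.8, 0.5, -0.4]
width: 0.0008
```

```bash
python3 - <<'E'
from h import *
from fit import T
hv=np.load('hold.npy')
im=optics.snapshot("top")[:,:,::-1]; cv2.imwrite('pics/top20.png',im); crop(im,245,115,100,75,8,'pics/t20.png')
im=optics.snapshot("scene")[:,:,::-1]; cv2.imwrite('pics/scene20.png',im); crop(im,280,160,130,95,6,'pics/s20.png')
for n,o,s in(("top",(245,115),8),("scene",(280,160),6)):
    for l,q in(("tailtop -61",(-61,0,44)),("front top 129",(129,0,44)),("headrear",(89,0,44)),("tailrim rear",(-38,0,44)),("stop",(132,0,50)),("button33 c",(67,0,39))): print(n,l,((proj(n,[T(hv,np.array(q)/1000)])[0]-o+.5)*s-.5).round(0))
E
```

```text
top tailtop -61 [622. 460.]
top front top 129 [145. 427.]
top headrear [245. 434.]
top tailrim rear [564. 456.]
top stop [135. 423.]
top button33 c [301. 441.]
scene tailtop -61 [307. 429.]
scene front top 129 [578. 193.]
scene headrear [524. 240.]
scene tailrim rear [342. 398.]
scene stop [583. 182.]
scene button33 c [493. 273.]
```

View pics/t20.png

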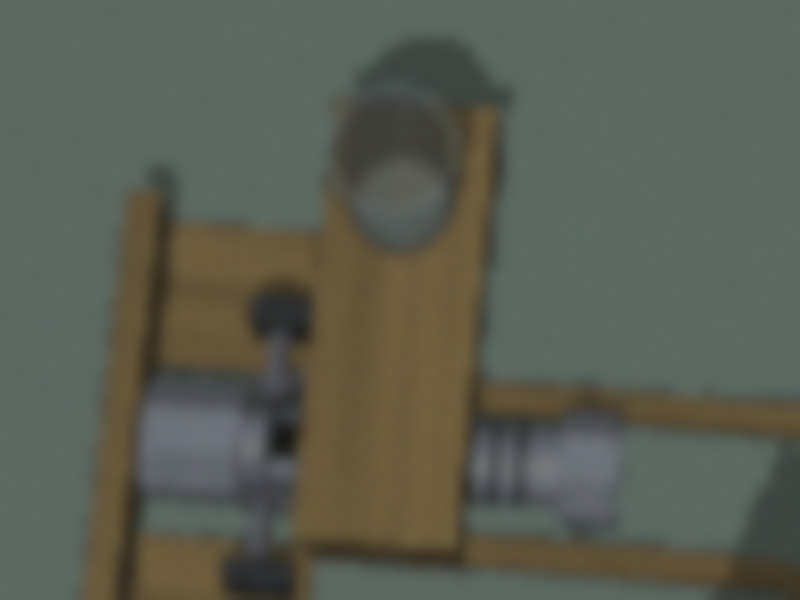

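View pics/s20.png

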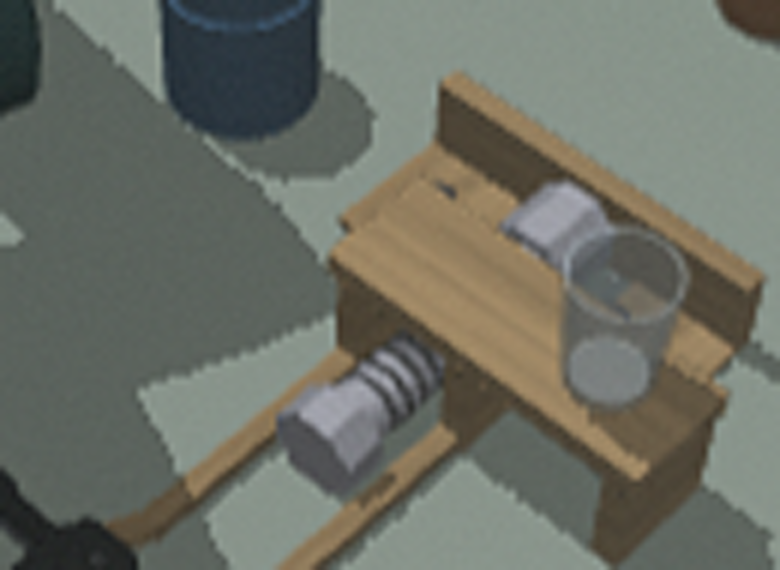

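```bash
python3 - <<'E'
from h import *
a=cv2.imread('pics/top0.png').astype(float); b=cv2.imread('pics/top20.png').astype(float)
def ph(x,y,w,h,a,b):
    A=a[y:y+h,x:x+w].mean(2); B=b[y:y+h,x:x+w].mean(2); return cv2.phaseCorrelate(A,B,cv2.createHanningWindow((w,h),cv2.CV_64F))
for n,r in dict(jar=(280,115,30,35),mug=(248,212,40,48),mill=(172,150,45,42),box=(150,200,75,60)).items(): print("top",n,ph(*r,a,b))
a=cv2.imread('pics/scene0.png').astype(float); b=cv2.imread('pics/scene20.png').astype(float)
for n,r in dict(jar=(366,190,38,44),mug=(298,140,42,46),mill=(394,105,38,66),box=(336,92,60,62)).items(): print("scene",n,ph(*r,a,b))
print(robot.get_obs()['time'], robot.get_obs()['tool_pos'])
E
```

```text
top jar ((0.10859484916738538, 0.15057307182976487), 0.9334234647521049)
top mug ((0.006478221023616726, -0.04436831959542076), 0.5177494629302958)
top mill ((0.5977554568724024, 0.34353742790216657), 0.673749073478791)
top box ((0.4852185256279711, -0.08165878622027023), 0.41112415372540234)
scene jar ((0.11330372581576853, 0.5866519158985284), 0.7785621636412638)
scene mug ((0.45056349347897395, 0.103213052757674), 0.8674137579985255)
scene mill ((-0.16976789314298202, 0.0476388038031601), 0.8487800166792637)
scene box ((-0.10332882402147447, -0.12394200148995083), 0.5070084567206766)
29.0 [ 0.56747287 -0.2040231   0.07641333]
```

```bash
python3 -c "
from bench import job
print(job.close_job())"
```

```text
the job is handed in; nothing more can be done
None
```

The flashlight is in its holder and the job is handed in at 29 s of the 51 s limit. It lies flat, head first and button up, with the fingers clear of everything. I gripped it by the barrel to bring its head along the lane and under the shelf. Then I let go and pushed the tail with shut fingers until the head was through the jaws.

**Final position:** In the last pictures the head front is at about holder x 131 mm, right by the stop board. The picture scale leaves about ±2 mm of doubt. Both jaws sit behind the head with a gap of about 33 mm, so they look closed. I never felt a clear stop at the board: the last pushes met only about 2 N.

**What disagreed:**
- **First grasp:** It closed on nothing, because the fingertips were about 29 mm higher than the reported pose said. I found this by lowering the shut fingers onto the table, where they pressed with about 17 N. I corrected for it from then on.
- **Bystanders:** The jar, mug, pepper mill and recipe box match their starting pictures to about 0.6 px, which is under 2 mm. The matches for the box and (in the top view) the mug were weaker, probably because the arm's shadow had moved.

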